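# Rebuild the gas purifier column with charged cartridges

## Task

Unlock the head from the foot of the gas purifier column, build the column up with two charged cartridges and lock the head back on top, pushing every bayonet joint fully home and turning it clockwise to its stop. The sealed cartridges look alike, so lift each one to feel whether it is charged (heavy) or empty (light): stand every charged one left over upright in the long narrow spares tray and every empty one upright in the square empties tray. Do not tip over any of the flask, wash bottle and beaker or shove them aside.

Things in the scene. Friction and masses are not known exactly. Their poses are not given: they have to be found in the camera images.
- column_base: foot of the purifier column, screwed to the bench: aluminium foot disc 100 mm across, 10 mm thick, and a pedestal 62 mm across, its flat top 50 mm above the bench. Origin: centre of the underside, z up. Black ridges on its +x and -x sides. A small copper pipe leaves its +x side and goes down into the bench 65 mm from the axis.
- base_face (a point): centre of the pedestal's top face, where the stack begins: seated parts have their underside 50, 135 and 220 mm above the bench. The neck on it (and on each cartridge's top face) is 32 mm across, 14 mm tall, bevelled; its two lugs lie along +x and -x, reach 23 mm from the axis, are 10 mm wide, their undersides 7 mm and tops 12 mm above the face.
- base_lug (a point): top of the +x lug. TO JOIN: the part above goes down over the lugs, with 2 mm play all round, only when its own x axis is 75 degrees (1.31 rad) anticlockwise, seen from above, of the x axis of the part below (or that plus a half turn), within about 8 degrees; it sinks until its underside rests flat on the face.
- head: inlet head of the column: aluminium cap 62 mm across and 48 mm tall, with a brass nipple 24 mm tall on top, 0.2 kg. Origin: centre of the underside, z up. Black ridges on its +x and -x sides; same after a half turn. Grip it 25 to 42 mm above its underside. At the start it is locked on the foot, its underside 50 mm above the bench.
- head_socket (a point): centre of the head's underside; same socket as under each cartridge. TO LOCK: turn the seated part 75 degrees clockwise to its stop (2 degrees of play past that); ridges above and below then line up, x axes are parallel, and it cannot lift off. TO FREE: turn it 75 degrees anticlockwise to the other stop, lift. It turns easily with no push down.
- cart1: sealed purifier cartridge like all cart1 to cart6, may be absent: upright can 62 mm across, body 85 mm tall, steel neck on top (32 mm across, 14 mm tall) with 2 lugs along its own x. Origin: centre of underside, z up. Black ridges down its +x and -x sides; same after a half turn. Charged: about 0.33 kg, empty: 0.12 kg (15 % either way), alike to the eye. Grip the can 25 to 80 mm above its underside.
- cart2: sealed purifier cartridge like all cart1 to cart6, may be absent: upright can 62 mm across, body 85 mm tall, steel neck on top (32 mm across, 14 mm tall) with 2 lugs along its own x. Origin: centre of underside, z up. Black ridges down its +x and -x sides; same after a half turn. Charged: about 0.33 kg, empty: 0.12 kg (15 % either way), alike to the eye. Grip the can 25 to 80 mm above its underside.
- cart3: sealed purifier cartridge like all cart1 to cart6, may be absent: upright can 62 mm across, body 85 mm tall, steel neck on top (32 mm across, 14 mm tall) with 2 lugs along its own x. Origin: centre of underside, z up. Black ridges down its +x and -x sides; same after a half turn. Charged: about 0.33 kg, empty: 0.12 kg (15 % either way), alike to the eye. Grip the can 25 to 80 mm above its underside.
- cart4: sealed purifier cartridge like all cart1 to cart6, may be absent: upright can 62 mm across, body 85 mm tall, steel neck on top (32 mm across, 14 mm tall) with 2 lugs along its own x. Origin: centre of underside, z up. Black ridges down its +x and -x sides; same after a half turn. Charged: about 0.33 kg, empty: 0.12 kg (15 % either way), alike to the eye. Grip the can 25 to 80 mm above its underside.
- cart5: sealed purifier cartridge like all cart1 to cart6, may be absent: upright can 62 mm across, body 85 mm tall, steel neck on top (32 mm across, 14 mm tall) with 2 lugs along its own x. Origin: centre of underside, z up. Black ridges down its +x and -x sides; same after a half turn. Charged: about 0.33 kg, empty: 0.12 kg (15 % either way), alike to the eye. Grip the can 25 to 80 mm above its underside.
- cart6: sealed purifier cartridge like all cart1 to cart6, may be absent: upright can 62 mm across, body 85 mm tall, steel neck on top (32 mm across, 14 mm tall) with 2 lugs along its own x. Origin: centre of underside, z up. Black ridges down its +x and -x sides; same after a half turn. Charged: about 0.33 kg, empty: 0.12 kg (15 % either way), alike to the eye. Grip the can 25 to 80 mm above its underside.
- spares_tray: long narrow white plastic tray, 260 mm by 116 mm outside, walls 4 mm thick and 25 mm high, floor 4 mm; fixed. Origin: centre of the underside; its long side runs along its own x. Room for two cartridges standing 60 mm either side of the centre along x. May lie on the left or the right.
- empties_tray: square steel tray with a wire handle on two sides, 190 mm by 190 mm outside, walls 4 mm thick and 25 mm high, floor 4 mm; fixed. Origin: centre of the underside. Room for two cartridges standing 47 mm either side of the centre along its own x. May lie on the left or the right.
- flask: bystander: conical glass flask, 84 mm diameter at the foot, 130 mm tall; origin: centre of the underside
- wash_bottle: bystander: white wash bottle with a spout, 64 mm diameter, 172 mm tall; origin: centre of the underside
- beaker: bystander: small glass beaker, 54 mm diameter, 70 mm tall; origin: centre of the underside
- tape_reel: bystander: reel of white sealing tape lying flat, 52 mm diameter, 14 mm tall; origin: centre of the underside
- marker: bystander: marker pen lying flat, 120 mm long, 18 mm thick; origin under its middle, its length along its own x
Mind the look-alikes: they are no part of the job. Leave any brown or red look-alike of the cart3 alone.

How it is judged:
By the outcome, as a careful person would: the job done as asked, in the order asked, and still so for the second after the job is handed in, with the robot touching nothing.
Of cart1, cart2, cart3, cart4, cart5, cart6 only 4 to 6 are there at a start; the rules pass over those that are not, and their reading is None.
At some moment in a run one of cart1, cart2, cart3, cart4, cart5, cart6 may be knocked a few centimetres aside while the robot is not near it.
Once in a run the grip may slacken for a moment while it holds something.
It also fails if it takes over 210 s, if anything falls off the work surface, if the arm or the gripper's body presses on something with over 40 N, if the wrist force passes 120 N, or if a joint passes its speed limit or range.

## Robot

A 7-joint arm with a two-finger parallel gripper is mounted at the origin on the work surface. World frame = base frame: x ahead of the robot, y to its left, z up, the work surface at z = 0. Lengths are in m, angles in rad, forces in N, time in s.
With the tool pointing down it reaches from about 0.425 to 0.95 m from the base axis. Payload 16.7 kg.
Tool frame: the origin (TCP) lies midway between the tips of the shut fingers; the grasp point (between the pads) lies 19 mm behind it (pinch_z is the distance from the TCP to the grasp point, in m); z points along the fingers, y is the direction in which the jaws open and shut (so a half turn about z gives the same grasp; the last joint's range is limited). The gripper opens to 94 mm and grips with 3 to 60 N. Pads are 16 mm wide; open, the fingers measure 119 mm over their backs; the gripper's body (75 mm by 177 mm) begins 78 mm behind the grasp point.
Start: joints at [-1.379, 0.426, 0.074, 1.606, -0.034, 1.111, -0.067], TCP at [0.226, 0.636, 0.173] pointing down, gripper open.
Joint ranges: [-2.85, 2.85], [-0.5, 2.14], [-1.23, 1.37], [0.21, 2.46], [-1.02, 4.16], [0.16, 2.05], [-2.73, 2.73]. Speed limits (rad/s): [1.89, 1.89, 2.39, 2.39, 3.01, 3.01, 3.01].

## Interface

Orientations are given as a unit quaternion [x, y, z, w].
In Python, from rig import * gives the robot as it stands. The module is installed in compiled form; this text tells all that it offers.
- The arm moves only by the tool arm_command, never from a script. Its argument "plan" is a list of rows, each an object with "translation": the shift along the tool's x, y, z in units of 0.2 m (1.0 is 0.2 m), a list of three; "rotation": the turn, a rotation vector about the tool's x, y, z in units of pi/2 rad (1.0 is pi/2 rad), a list of three. In form: [{"translation": [tx, ty, tz], "rotation": [rx, ry, rz]}, ...]. A call has 1 to 10 rows; each row is the pose to reach, as a shift and turn from the pose commanded when the call began, along the tool's axes at that moment; what a row does not reach only later rows make up. A row lasts 1/10 s, in which the tool goes at most 50 mm and 8.59 degrees, less where a joint would pass 70% of its speed; a pose out of reach is approached as far as the arm can. A call with a number of a shift or a turn outside -1 to 1 is refused whole. A call with a gripper value outside its range is refused whole. "hand" is the gripper command: -1 is fully open, 1 is shut, values between are in proportion, set as the call begins (left out, the last holds). The fingers move at their own pace and stop on an object; the grip force is fixed at half the most. Time passes only in rows, so rows that repeat a pose let the fingers close. It gives the time, the measured TCP pose, the force and the opening at its end, in the units of the state.
- state(): the state, without advancing time (a new reading comes with each control period).
- get_image(name): name is "side" or "top"; returns a dict with "image" (420x560x3 uint8, blue, green, red), "mtx" (3x3 intrinsics, pixels), "view" (4x4, takes a point from world to camera coordinates). Camera axes: x right, y down, z forward; pixel columns grow to the right and rows downward; lengths in m; the calibration is good to about 2 mm. A picture is of the moment at which its call begins. There is no depth.
- close_job(): hands the job in, once; it reports no verdict.
The state is a dict: "time": time; "joints": joint angles; "qvel": joint speeds; "effort": joint torques, N m; "position": TCP position; "ee_rot": TCP orientation; "ft_force": force on the tool from outside, world axes, zero at the start; "torque": the same for the moment, N m; "gripper_width": finger opening in m.
Only numpy, scipy, OpenCV 4.12 (cv2) and the standard library are available. Lean on these libraries where they do the work, as an engineer would, in place of code of your own. Each camera call takes 0.05 s, during which the arm holds its last target. There are 200 camera calls.

## Working session

There is one attempt and no reset: what is moved stays moved. The work goes in short steps, Python scripts to look and compute and a tool call to move; the robot and the scene stay as the last step left them, time stands still between calls to the robot, and variables do not carry over. Pictures are saved under pics/ and viewed, about 12 in all and at most 16, crops included, and the job is handed in when it is done.

Besides the shell and the picture viewer there is one more tool, called by a JSON object that holds its "method" and its "body". arm_command: Moves the arm, as the interface text tells. Its arguments: {"type":"object","properties":{"plan":{"type":"array","items":{"type":"object","properties":{"translation":{"type":"array","items":{"type":"number","minimum":-1,"maximum":1}},"rotation":{"type":"array","items":{"type":"number","minimum":-1,"maximum":1}}}}},"hand":{"type":"number"}},"required":["plan"]}

```bash
mkdir -p pics; ls; python3 - <<'E'
from rig import *
import cv2
s=state(); print(s)
for n in("top","side"):
    d=get_image(n); cv2.imwrite(f"pics/{n}0.png",d["image"]); print(n,d["mtx"],d["view"])
E
```

```text
pics
{'time': 0.0, 'joints': array([-1.37951848,  0.4267078 ,  0.07384187,  1.60660758, -0.03408134,
        1.11077617, -0.06711724]), 'qvel': array([ 0.00100011,  0.00035068, -0.00053537, -0.00026592,  0.00059841,
       -0.00035755, -0.00184814]), 'effort': array([-5.46688898e-04, -9.35828948e+01,  3.66656676e+00, -4.54188108e+01,
       -4.88531333e-02,  2.00807385e-02,  1.37582911e-04]), 'position': array([0.22547379, 0.63572911, 0.17249126]), 'ee_rot': array([ 1.69581588e-01,  9.85515956e-01, -6.17648616e-04, -5.39913194e-05]), 'ft_force': array([ 0.56964835,  0.41072969, -0.16018274]), 'torque': array([-0.03250802,  0.00866318,  0.04338769]), 'gripper_width': 0.09382351235315294}
top [[451.6393907    0.         271.80949783]
 [  0.         451.6393907  210.95594614]
 [  0.           0.           1.        ]] [[-0.01187616 -0.99963159  0.02440586 -0.00690762]
 [-0.99475303  0.00933083 -0.10187911  0.5796957 ]
 [ 0.10161385 -0.02548774 -0.99449736  1.02366176]
 [ 0.          0.          0.          1.        ]]
side [[403.86311099   0.         282.89789049]
 [  0.         403.86311099 203.79349279]
 [  0.           0.           1.        ]] [[ 0.8820666  -0.47066826 -0.02073425 -0.47216832]
 [-0.25609277 -0.44206662 -0.85964737  0.21894244]
 [ 0.39544281  0.76357612 -0.51046694  0.86044404]
 [ 0.          0.          0.          1.        ]]
```

View pics/top0.png

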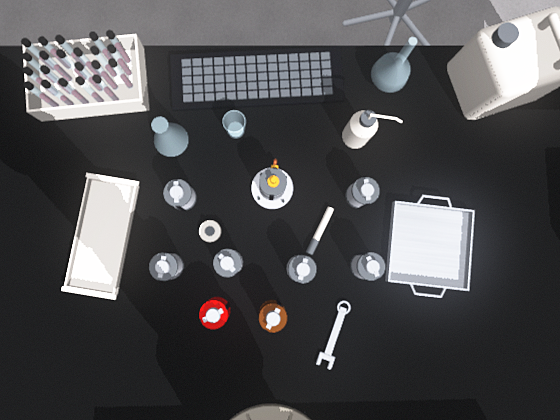

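View pics/side0.png

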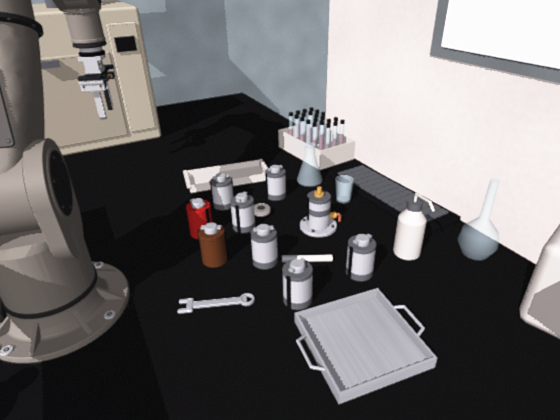

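The top view shows six grey carts with necks near (178,192), (165,266), (228,263), (302,269), (370,266) and (366,191). The column is at (272,187) with its copper pipe above it. The spares tray is on the left, the empties tray on the right, and the red and brown look-alikes at (213,314) and (273,317). The side view agrees.

```bash
cat > h.py <<'E'
from rig import *
import numpy as np, cv2
from scipy.spatial.transform import Rotation as R
def ray(d,uv,z):
    K,V=d["mtx"],d["view"]; Rm,t=V[:3,:3],V[:3,3]
    c=-Rm.T@t; r=Rm.T@np.linalg.solve(K,[uv[0],uv[1],1.]); return c+r*(z-c[2])/r[2]
def proj(d,p):
    q=d["view"][:3,:3]@np.asarray(p,float)+d["view"][:3,3]; q=d["mtx"]@q; return q[:2]/q[2]
def st():
    s=state(); r=R.from_quat(s["ee_rot"]).as_matrix()
    yaw=np.degrees(np.arctan2(r[1,1],r[0,1]))
    print("t %.1f pos %s jawyaw %.1f tilt %.1f F %s T %s w %.4f j7 %.2f"%(s["time"],s["position"].round(4),yaw,np.degrees(np.arccos(-r[2,2])),s["ft_force"].round(2),s["torque"].round(2),s["gripper_width"],s["joints"][6]))
    return s,r,yaw
def go(x,y,z=None,jaw=None,base=None):
    "translation (tool units) from pose (pos,yaw) and rz to reach x,y,z (TCP), jaw yaw deg (mod 180)"
    s,r,yaw=base or st(); 
    p=s["position"]; d=np.array([x,y,p[2] if z is None else z])-p
    a=np.radians(yaw); ty=np.array([np.cos(a),np.sin(a),0]); tx=np.array([np.cos(a-np.pi/2),np.sin(a-np.pi/2),0])*-1
    tr=np.array([d@tx,d@ty,-d[2]])/.2
    rz=0 if jaw is None else -((jaw-yaw+90)%180-90)/90
    print("tr",tr.round(3),"rz %.3f"%rz); return tr,rz
E
python3 - <<'E'
from h import *
r=st()[1]; print(r.round(3))
d=get_image("top"); im=d["image"]; g=cv2.cvtColor(im,cv2.COLOR_BGR2GRAY)
big=cv2.resize(im[155:300,130:400],None,fx=2.96,fy=2.96,interpolation=cv2.INTER_CUBIC); cv2.imwrite("pics/crop.png",big)
for u,v in [(178,192),(165,266),(228,263),(302,269),(370,266),(366,191)]:
    w=g[v-20:v+21,u-20:u+21]; m=(w>175).astype(np.uint8)
    n,l,stt,c=cv2.connectedComponentsWithStats(m)
    k=min(range(1,n),key=lambda i:np.hypot(*(c[i]-20)) if stt[i,4]>30 else 99)
    M=cv2.moments((l==k).astype(np.uint8),True); 
    th=.5*np.arctan2(2*M["mu11"],M["mu20"]-M["mu02"]); cc=c[k]+[u-20,v-20]
    a=ray(d,cc,.098); b=ray(d,cc+8*np.array([np.cos(th),np.sin(th)]),.098)
    print(cc.round(1),stt[k,4],a.round(4),"lugyaw %.1f"%(np.degrees(np.arctan2(*(b-a)[1::-1]))%180))
h=cv2.cvtColor(im,cv2.COLOR_BGR2HSV)
for nm,box in (("spares",(55,160,150,310)),("empt",(375,185,490,305))):
    x0,y0,x1,y1=box; m=(g[y0:y1,x0:x1]>95).astype(np.uint8)
    cs=max(cv2.findContours(m,0,2)[0],key=cv2.contourArea); q=cv2.boxPoints(cv2.minAreaRect(cs))+[x0,y0]
    P=np.array([ray(d,x,.02) for x in q]); print(nm,q.round(0).tolist(),P.mean(0).round(3),P[:,:2].round(3).tolist())
# pipe/nipple orange
m=cv2.inRange(h,(5,120,80),(30,255,255)); n,l,stt,c=cv2.connectedComponentsWithStats(m[150:210,240:310])
for i in range(1,n):
    if stt[i,4]>5: print("orange",(c[i]+[240,150]).round(1),stt[i])
E
```

```text
t 0.1 pos [0.2255 0.6358 0.1726] jawyaw 70.5 tilt 0.1 F [-0.11 -0.48 -0.33] T [0.01 0.03 0.01] w 0.0944 j7 -0.07
[[-0.942  0.334 -0.   ]
 [ 0.334  0.942 -0.001]
 [-0.    -0.001 -1.   ]]
[176.1 191.8] 196 [0.6165 0.1967 0.098 ] lugyaw 5.2
[162.2 265.2] 168 [0.458  0.2248 0.098 ] lugyaw 177.5
[226.6 263.1] 202 [0.461  0.0873 0.098 ] lugyaw 40.9
[302.9 269.2] 199 [ 0.4458 -0.0768  0.098 ] lugyaw 165.6
[372.8 266.5] 191 [ 0.4498 -0.2285  0.098 ] lugyaw 24.2
[367.2 189.5] 186 [ 0.6181 -0.2219  0.098 ] lugyaw 5.9
spares [[60.0, 291.0], [85.0, 170.0], [140.0, 181.0], [116.0, 302.0]] [0.528 0.385 0.02 ] [[0.402, 0.473], [0.682, 0.426], [0.654, 0.295], [0.375, 0.346]]
empt [[384.0, 293.0], [392.0, 191.0], [477.0, 198.0], [468.0, 300.0]] [ 0.496 -0.386  0.02 ] [[0.387, -0.272], [0.625, -0.301], [0.606, -0.503], [0.368, -0.469]]
orange [274.6 163.8] [31  8  8 11 49]
orange [272.7 180.7] [ 27  25  12  12 111]
```

View pics/crop.png

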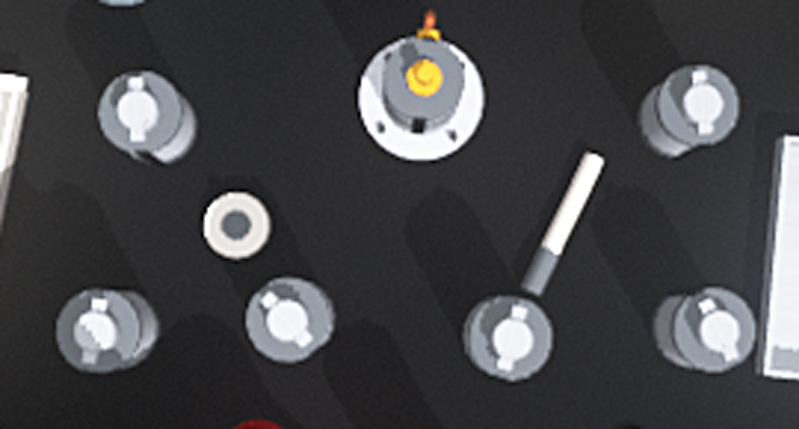

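The crop confirms the lug directions. The shaded lower lug on the front-left can biases that one estimate (about 170° by eye). Next I measure the foot, the head yaw and the tray corners.

```bash
python3 - <<'E'
from h import *
d=get_image("top"); im=d["image"]; g=cv2.cvtColor(im,cv2.COLOR_BGR2GRAY)
m=(g[160:215,245:300]>190).astype(np.uint8); c=max(cv2.findContours(m,0,2)[0],key=cv2.contourArea); hull=cv2.convexHull(c)
e=cv2.fitEllipse(hull); print("disc",e, ray(d,np.array(e[0])+[245,160],.01).round(4))
b=ray(d,np.array(e[0])+[245,160],.01)
print("nipple",ray(d,(272.9,180.4),.122).round(4))
h=cv2.cvtColor(im,cv2.COLOR_BGR2HSV)[...,0:]
for y in range(156,172): print(y,[tuple(im[y,x]) for x in range(272,279)] if y in(158,160,162) else "",end="")
print()
for z in (0,.02): 
  for uv in ((275.5,161),(274.8,166)):
    p=ray(d,uv,z); print("pipe",z,p.round(4),"yaw %.1f r %.3f"%(np.degrees(np.arctan2(*(p-b)[1::-1])),np.hypot(*(p-b)[:2])))
w=g[190:203,262:282]; ys,xs=np.where(w<45); print("ridge px",xs.mean()+262,ys.mean()+190,len(xs)); p=ray(d,(xs.mean()+262,ys.mean()+190),.095); print(p,"yaw %.1f"%np.degrees(np.arctan2(*(b-p)[1::-1])))
for n,q in(("sp",[(87,174),(138,181),(117,298),(62,291)]),("em",[(393,198),(474,206),(470,291),(386,284)])):
  P=np.array([ray(d,x,.025) for x in q]); print(n,P.mean(0).round(3),"yaw L %.1f R %.1f"%tuple(np.degrees(np.arctan2(v[1],v[0])) for v in (P[0]-P[3],P[1]-P[2])))
go(.6,.02,.26,None)
for q in([(620,.0)]):pass
E
```

```text
disc ((26.783313751220703, 27.898948669433594), (40.80809020996094, 41.34545135498047), 66.49967956542969) [ 0.637  -0.0142  0.01  ]
nipple [ 0.6359 -0.0138  0.122 ]
156 157 158 [(np.uint8(36), np.uint8(35), np.uint8(33)), (np.uint8(35), np.uint8(32), np.uint8(26)), (np.uint8(41), np.uint8(42), np.uint8(54)), (np.uint8(49), np.uint8(60), np.uint8(95)), (np.uint8(47), np.uint8(47), np.uint8(62)), (np.uint8(46), np.uint8(44), np.uint8(39)), (np.uint8(44), np.uint8(43), np.uint8(44))]159 160 [(np.uint8(36), np.uint8(31), np.uint8(27)), (np.uint8(44), np.uint8(54), np.uint8(83)), (np.uint8(59), np.uint8(90), np.uint8(173)), (np.uint8(67), np.uint8(106), np.uint8(201)), (np.uint8(62), np.uint8(89), np.uint8(159)), (np.uint8(46), np.uint8(49), np.uint8(70)), (np.uint8(46), np.uint8(40), np.uint8(36))]161 162 [(np.uint8(43), np.uint8(35), np.uint8(24)), (np.uint8(54), np.uint8(73), np.uint8(131)), (np.uint8(88), np.uint8(145), np.uint8(255)), (np.uint8(104), np.uint8(175), np.uint8(255)), (np.uint8(72), np.uint8(113), np.uint8(209)), (np.uint8(44), np.uint8(46), np.uint8(58)), (np.uint8(46), np.uint8(41), np.uint8(37))]163 164 165 166 167 168 169 170 171 
pipe 0 [ 0.7044 -0.0242  0.    ] yaw -8.5 r 0.068
pipe 0 [ 0.6921 -0.0224  0.    ] yaw -8.5 r 0.056
pipe 0.02 [ 0.7001 -0.0235  0.02  ] yaw -8.4 r 0.064
pipe 0.02 [ 0.688  -0.0217  0.02  ] yaw -8.4 r 0.052
ridge px 271.0 197.5 12
[ 0.60260158 -0.0099737   0.095     ] yaw -7.0
sp [0.528 0.382 0.025] yaw L -10.2 R -9.0
em [ 0.498 -0.385  0.025] yaw L -6.9 R -6.0
t 0.2 pos [0.2256 0.6359 0.1727] jawyaw 70.5 tilt 0.0 F [-0.36  1.35 -0.85] T [-0.08 -0.03  0.02] w 0.0941 j7 -0.07
tr [-2.794 -2.276 -0.436] rz 0.000
```

```bash
cat >> h.py <<'E'
def plan(wps):
    "wps: (x,y,z,jaw) absolute jaw deg; prints calls: translation, rz, rows"
    s,r,yaw=st(); p=s["position"].copy()
    for w in wps:
        q=np.array(w[:3]); dj=w[3]-yaw
        for n in range(1,9):
            D=(q-p)/n
            ok=abs(dj)/n<=90
            a=np.radians(yaw); T=np.array([[-np.sin(a)*-1*-1,np.cos(a)*1,0],[np.cos(a),np.sin(a),0],[0,0,-1]])
            T[0]=[-np.sin(a),np.cos(a),0]
            if ok and np.abs(T@D).max()<=.2: break
        for k in range(n):
            a=np.radians(yaw); T=np.array([[-np.sin(a),np.cos(a),0],[np.cos(a),np.sin(a),0],[0,0,-1]])
            rows=int(np.ceil(max(np.linalg.norm(D)/.05,abs(dj/n)/8.59)+.01))
            print("  ",(T@D/.2).round(3).tolist(),"rz %.3f"%(-dj/n/90),"rows",rows)
            p=p+D; yaw+=dj/n
E
python3 - <<'E'
from h import *
plan([(.6365,-.014,.24,-45),(.6365,-.014,.066,-45)])
E
```

```text
t 0.2 pos [0.2256 0.6359 0.1727] jawyaw 70.5 tilt 0.0 F [-0.36  1.35 -0.85] T [-0.08 -0.03  0.02] w 0.0941 j7 -0.07
   [-0.756, -0.594, -0.084] rz 0.321 rows 4
   [-0.949, -0.155, -0.084] rz 0.321 rows 4
   [-0.906, 0.322, -0.084] rz 0.321 rows 4
   [-0.638, 0.719, -0.084] rz 0.321 rows 4
   [-0.0, 0.0, 0.87] rz -0.000 rows 4
```

{"method": "arm_command", "body": {"plan": [{"translation": [-0.756,-0.594,-0.084],"rotation": [0,0,0.321]},{"translation": [-0.756,-0.594,-0.084],"rotation": [0,0,0.321]},{"translation": [-0.756,-0.594,-0.084],"rotation": [0,0,0.321]},{"translation": [-0.756,-0.594,-0.084],"rotation": [0,0,0.321]}], "hand": -1}}

```text
time: 0.6
position: [0.3296, 0.4713, 0.1902]
ee_rot: [0.413, 0.911, -0.0, 0.0]
ft_force: [0.4, 0.8, 0.4]
gripper_width: 0.0941
```

{"method": "arm_command", "body": {"plan": [{"translation": [-0.949,-0.155,-0.084],"rotation": [0,0,0.321]},{"translation": [-0.949,-0.155,-0.084],"rotation": [0,0,0.321]},{"translation": [-0.949,-0.155,-0.084],"rotation": [0,0,0.321]},{"translation": [-0.949,-0.155,-0.084],"rotation": [0,0,0.321]}]}}

```text
time: 1.0
position: [0.4322, 0.3086, 0.2071]
ee_rot: [0.627, 0.779, 0.0, -0.0]
ft_force: [0.5, 1.1, 0.9]
gripper_width: 0.094
```

{"method": "arm_command", "body": {"plan": [{"translation": [-0.906,0.322,-0.084],"rotation": [0,0,0.321]},{"translation": [-0.906,0.322,-0.084],"rotation": [0,0,0.321]},{"translation": [-0.906,0.322,-0.084],"rotation": [0,0,0.321]},{"translation": [-0.906,0.322,-0.084],"rotation": [0,0,0.321]}]}}

```text
time: 1.4
position: [0.5348, 0.146, 0.2241]
ee_rot: [0.802, 0.598, 0.0, 0.0]
ft_force: [0.2, 0.6, -0.7]
gripper_width: 0.0943
```

{"method": "arm_command", "body": {"plan": [{"translation": [-0.638,0.719,-0.084],"rotation": [0,0,0.321]},{"translation": [-0.638,0.719,-0.084],"rotation": [0,0,0.321]},{"translation": [-0.638,0.719,-0.084],"rotation": [0,0,0.321]},{"translation": [-0.638,0.719,-0.084],"rotation": [0,0,0.321]},{"translation": [-0.638,0.719,-0.084],"rotation": [0,0,0.321]}]}}

```text
time: 1.9
position: [0.6379, -0.0204, 0.2407]
ee_rot: [0.926, 0.378, -0.0, 0.002]
ft_force: [-1.1, 0.3, -0.2]
gripper_width: 0.0942
```

```bash
python3 -c "
from h import *
plan([(.6365,-.014,.066,-45)])"
```

```text
t 1.9 pos [ 0.6379 -0.0204  0.2407] jawyaw -45.6 tilt 0.2 F [-1.1   0.28 -0.22] T [-0.03  0.17  0.01] w 0.0942 j7 -0.62
   [0.018, -0.028, 0.873] rz -0.007 rows 4
```

{"method": "arm_command", "body": {"plan": [{"translation": [0,0,0.3],"rotation": [0,0,0]},{"translation": [0,0,0.3],"rotation": [0,0,0]},{"translation": [0,0,0.3],"rotation": [0,0,0]},{"translation": [0,0,0.3],"rotation": [0,0,0]}]}}

```text
time: 2.3
position: [0.6367, -0.0138, 0.1817]
ee_rot: [0.924, 0.382, 0.0, 0.0]
ft_force: [0.6, 0.2, 1.1]
gripper_width: 0.0943
```

```bash
python3 -c "
from h import *
plan([(.6365,-.014,.066,-45)])"
```

```text
t 2.3 pos [ 0.6367 -0.0138  0.1817] jawyaw -45.1 tilt 0.0 F [0.56 0.21 1.08] T [-0.07  0.16  0.04] w 0.0943 j7 -0.59
   [-0.001, -0.0, 0.579] rz -0.001 rows 3
```

{"method": "arm_command", "body": {"plan": [{"translation": [0,0,0.579],"rotation": [0,0,0]},{"translation": [0,0,0.579],"rotation": [0,0,0]},{"translation": [0,0,0.579],"rotation": [0,0,0]},{"translation": [0,0,0.579],"rotation": [0,0,0]}]}}

```text
time: 2.7
position: [0.6359, -0.014, 0.0643]
ee_rot: [0.924, 0.382, -0.001, -0.0]
ft_force: [-0.4, -0.0, 0.8]
gripper_width: 0.0936
```

{"method": "arm_command", "body": {"plan": [{"translation": [0,0,0],"rotation": [0,0,0]},{"translation": [0,0,0],"rotation": [0,0,0]},{"translation": [0,0,0],"rotation": [0,0,0]},{"translation": [0,0,0],"rotation": [0,0,0]},{"translation": [0,0,0],"rotation": [0,0,0]},{"translation": [0,0,0],"rotation": [0,0,0]}], "hand": 1}}

```text
time: 3.3
position: [0.6355, -0.013, 0.0655]
ee_rot: [0.924, 0.382, -0.0, -0.001]
ft_force: [-18.5, 9.5, 30.0]
gripper_width: 0.0503
```

```bash
python3 -c "
from h import *
st()"
```

```text
t 3.3 pos [ 0.6355 -0.013   0.0655] jawyaw -45.1 tilt 0.2 F [-18.54   9.52  30.02] T [2.22 4.42 0.11] w 0.0503 j7 -0.51
```

```bash
python3 -c "
from h import *
a=get_image('side')['image'];b=get_image('top')['image']
f=lambda i:cv2.resize(i,(400,400),interpolation=cv2.INTER_CUBIC)
cv2.imwrite('pics/g1.png',np.hstack([f(a[150:260,270:380]),f(b[130:240,220:330])])); st()"
```

```text
t 3.4 pos [ 0.635  -0.0125  0.0656] jawyaw -45.0 tilt 0.2 F [-17.2    9.01  28.31] T [1.75 4.03 0.05] w 0.0488 j7 -0.51
```

View pics/g1.png

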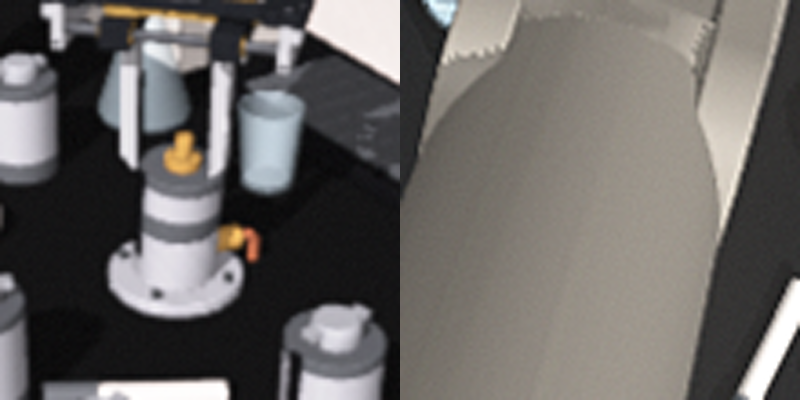

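```bash
python3 -c "
from h import *
d=get_image('side'); s,r,y=st(); p=s['position']
f=lambda q:((proj(d,q)-[270,150])*400/110).round(0)
for k in (-1,1): print('tip',k,f(p+r[:,1]*k*.0275), 'up60',f(p+r[:,1]*k*.0275-r[:,2]*.06))
B=np.array([.6365,-.014,0])
for z in (.01,.05,.098,.122): print(z,f(B+[0,0,z]))
print(s['joints'].round(3),s['effort'].round(1))"
```

```text
t 3.5 pos [ 0.635  -0.0124  0.0656] jawyaw -45.0 tilt 0.2 F [-17.78   8.11  27.59] T [1.81 4.   0.03] w 0.0486 j7 -0.51
tip -1 [137. 198.] up60 [138. 126.]
tip 1 [211. 208.] up60 [215. 135.]
0.01 [175. 267.]
0.05 [176. 222.]
0.098 [178. 165.]
0.122 [179. 135.]
[-0.547  0.552  0.639  1.818 -0.411  0.91  -0.507] [  5.5 -73.2  19.4 -37.4   0.8  -6.5  -0.1]
```

The crop shows the finger tips at about (130,170) and (215,175). That is near the head's top rim and roughly 25 mm higher than I predicted, so the grip is only on the rim. I'll open and look again.

{"method": "arm_command", "body": {"plan": [{"translation": [0,0,0],"rotation": [0,0,0]},{"translation": [0,0,0],"rotation": [0,0,0]},{"translation": [0,0,0],"rotation": [0,0,0]},{"translation": [0,0,0],"rotation": [0,0,0]},{"translation": [0,0,0],"rotation": [0,0,0]}], "hand": -1}}

```text
time: 3.95
position: [0.6363, -0.0143, 0.0646]
ee_rot: [0.924, 0.382, -0.0, 0.0]
ft_force: [-0.7, -0.5, -0.8]
gripper_width: 0.0852
```

```bash
python3 -c "
from h import *
d=get_image('side');a=d['image'];s,r,y=st(); p=s['position']
cv2.imwrite('pics/g2.png',cv2.resize(a[130:260,260:390],(780,780),interpolation=cv2.INTER_CUBIC)[:600])
f=lambda q:((proj(d,q)-[260,130])*6).round(0)
for k in (-1,1): print('tip',k,f(p+r[:,1]*k*.047), 'up60',f(p+r[:,1]*k*.047-r[:,2]*.06))
"
```

```text
t 4.0 pos [ 0.6363 -0.0143  0.0645] jawyaw -45.1 tilt 0.0 F [-0.72 -0.48  0.06] T [-0.02  0.13 -0.01] w 0.0893 j7 -0.51
tip -1 [248. 444.] up60 [249. 325.]
tip 1 [457. 473.] up60 [464. 352.]
```

View pics/g2.png

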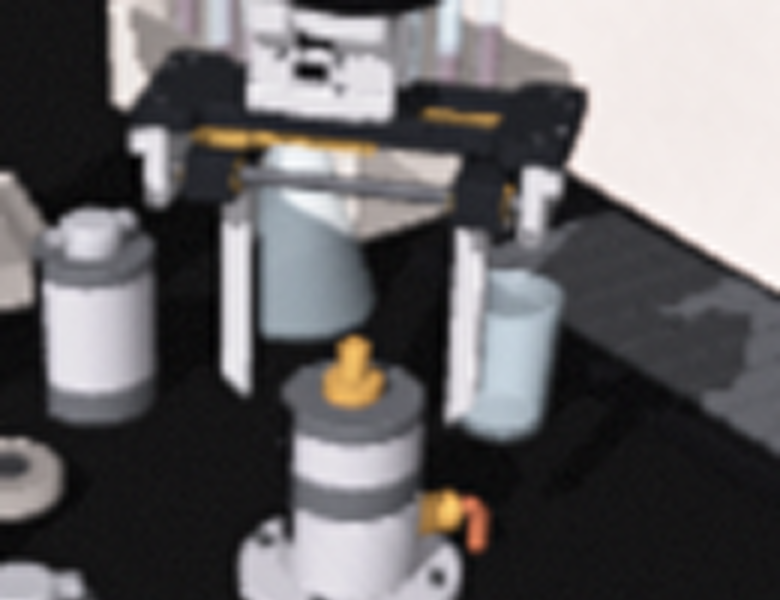

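The open view shows the tips at (243,395) and (457,420), against predictions of (248,444) and (457,473). The fingers are therefore either about 25 mm higher or further back than reported. The top view should tell which.

```bash
python3 -c "
from h import *
d=get_image('top');a=d['image'];s,r,y=st(); p=s['position']
b=cv2.resize(a[90:250,180:380],(800,640),interpolation=cv2.INTER_CUBIC)
f=lambda q:tuple(int(v) for v in ((proj(d,q)-[180,90])*4).round())
for k in (-1,1): cv2.circle(b,f(p+r[:,1]*k*.047),3,(0,0,255),-1);cv2.circle(b,f(p+r[:,1]*k*.047-r[:,2]*.07),3,(0,255,0),-1); print(k,f(p+r[:,1]*k*.047))
for k in (-1,1):cv2.circle(b,f(p+r[:,1]*k*.0885-r[:,2]*.1),3,(255,0,255),-1)
cv2.imwrite('pics/g3.png',b[:600])
"
```

```text
t 4.0 pos [ 0.6362 -0.0143  0.0645] jawyaw -45.1 tilt 0.0 F [ 0.61 -0.15  0.13] T [-0.02  0.08  0.01] w 0.0923 j7 -0.51
-1 (312, 437)
1 (427, 320)
```

View pics/g3.png

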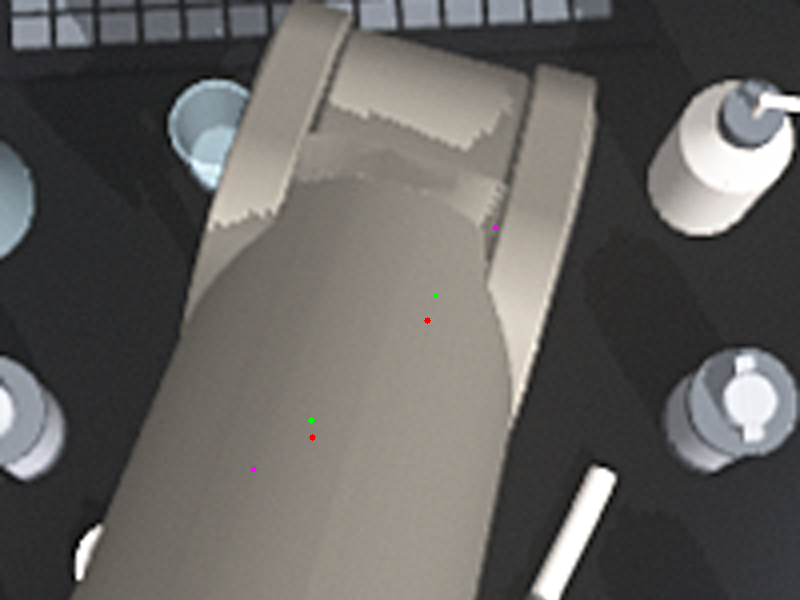

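```bash
python3 -c "
from h import *
d=get_image('side');a=cv2.imread('pics/side0.png'); p=np.array([.2255,.6357,.1725]); y=np.array([.334,.942,0])
b=cv2.resize(a[50:140,50:150],(800,720),interpolation=cv2.INTER_CUBIC)
f=lambda q:tuple(int(v) for v in ((proj(d,q)-[50,50])*8).round())
for k in (-1,1):
  cv2.circle(b,f(p+y*k*.047),4,(0,0,255),-1);cv2.circle(b,f(p+y*k*.047+[0,0,.025]),4,(0,255,0),-1); print(f(p+y*k*.047))
cv2.imwrite('pics/g4.png',b[120:])
"
```

```text
(456, 626)
(505, 551)
```

View pics/g4.png

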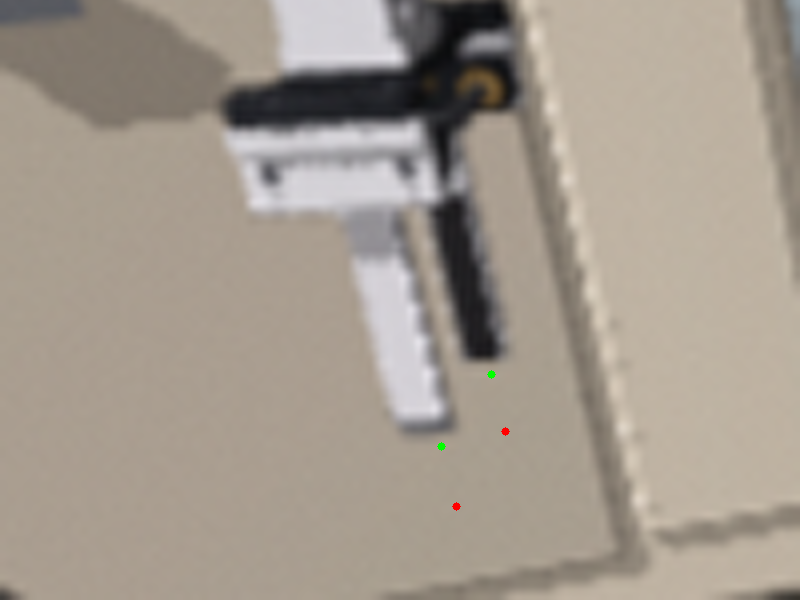

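Here too the real tips sit about 25 to 30 mm behind the reported TCP, so I'll work 26 mm lower throughout.

{"method": "arm_command", "body": {"plan": [{"translation": [0,0,0.06],"rotation": [0,0,0]},{"translation": [0,0,0.13],"rotation": [0,0,0]},{"translation": [0,0,0.13],"rotation": [0,0,0]}]}}

```text
time: 4.4
position: [0.6347, -0.0141, 0.0359]
ee_rot: [0.924, 0.382, -0.002, -0.0]
ft_force: [0.5, -0.1, 0.4]
gripper_width: 0.0938
```

{"method": "arm_command", "body": {"plan": [{"translation": [0,0,0],"rotation": [0,0,0]},{"translation": [0,0,0],"rotation": [0,0,0]},{"translation": [0,0,0],"rotation": [0,0,0]},{"translation": [0,0,0],"rotation": [0,0,0]},{"translation": [0,0,0],"rotation": [0,0,0]},{"translation": [0,0,0],"rotation": [0,0,0]}], "hand": 1}}

```text
time: 5.0
position: [0.6365, -0.0142, 0.0389]
ee_rot: [0.924, 0.382, 0.0, 0.0]
ft_force: [-0.3, 0.6, 2.7]
gripper_width: 0.0614
```

```bash
python3 -c "
from h import *
st();a=get_image('side')['image'];
cv2.imwrite('pics/g5.png',cv2.resize(a[130:260,260:390],(600,600),interpolation=cv2.INTER_CUBIC))"
```

```text
t 5.0 pos [ 0.6365 -0.0142  0.0389] jawyaw -45.1 tilt 0.0 F [-0.31  0.65  2.68] T [-0.03  0.2   0.03] w 0.0614 j7 -0.49
```

View pics/g5.png

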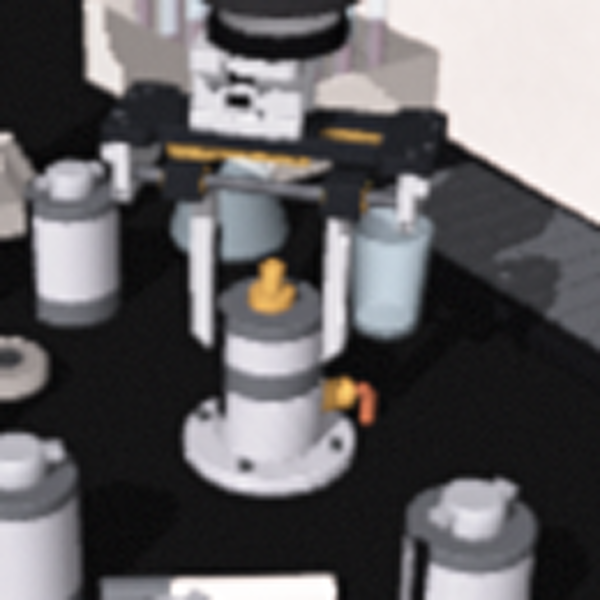

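The grip is good: width 61 mm, no side force, both fingers beside the head. Now I turn it anticlockwise.

{"method": "arm_command", "body": {"plan": [{"translation": [0,0,0],"rotation": [0,0,-0.833]},{"translation": [0,0,0],"rotation": [0,0,-0.833]},{"translation": [0,0,0],"rotation": [0,0,-0.833]},{"translation": [0,0,0],"rotation": [0,0,-0.833]},{"translation": [0,0,0],"rotation": [0,0,-0.833]},{"translation": [0,0,0],"rotation": [0,0,-0.833]},{"translation": [0,0,0],"rotation": [0,0,-0.833]},{"translation": [0,0,0],"rotation": [0,0,-0.833]},{"translation": [0,0,0],"rotation": [0,0,-0.833]},{"translation": [0,0,0],"rotation": [0,0,-0.833]}]}}

```text
time: 6.05
position: [0.6365, -0.0144, 0.0388]
ee_rot: [0.5, 0.866, 0.0, 0.0]
ft_force: [-0.6, -0.1, 3.6]
gripper_width: 0.0619
```

```bash
python3 -c "
from h import *
st()"
```

```text
t 6.0 pos [ 0.6365 -0.0144  0.0388] jawyaw 30.0 tilt 0.0 F [-0.58 -0.13  3.61] T [-0.15  0.11  0.04] w 0.0619 j7 0.61
```

{"method": "arm_command", "body": {"plan": [{"translation": [0,0,0],"rotation": [0,0,-0.033]},{"translation": [0,0,0],"rotation": [0,0,-0.033]}]}}

```text
time: 6.25
position: [0.6365, -0.0143, 0.0388]
ee_rot: [0.479, 0.878, 0.0, 0.0]
ft_force: [-0.2, 0.2, 5.2]
gripper_width: 0.0616
```

```bash
python3 -c "
from h import *
st()"
```

```text
t 6.2 pos [ 0.6365 -0.0143  0.0388] jawyaw 32.7 tilt 0.0 F [-0.22  0.18  5.24] T [-0.19  0.13  0.07] w 0.0616 j7 0.65
```

{"method": "arm_command", "body": {"plan": [{"translation": [0,0,-0.03],"rotation": [0,0,0]},{"translation": [0,0,-0.06],"rotation": [0,0,0]}]}}

```text
time: 6.45
position: [0.6359, -0.0142, 0.0506]
ee_rot: [0.479, 0.878, -0.0, -0.0]
ft_force: [-0.5, 0.2, -2.4]
gripper_width: 0.0617
```

```bash
python3 -c "
from h import *
st()"
```

```text
t 6.5 pos [ 0.6359 -0.0142  0.0506] jawyaw 32.7 tilt 0.1 F [-0.54  0.18 -2.36] T [0.03 0.06 0.02] w 0.0617 j7 0.64
```

```bash
python3 -c "
from h import *
plan([(.6365,-.014,.12,32.7),(.765,-.058,.12,7.7),(.765,-.058,-.009,7.7)])"
```

```text
t 6.5 pos [ 0.6359 -0.0142  0.0506] jawyaw 32.7 tilt 0.1 F [-0.54  0.18 -2.36] T [0.03 0.06 0.02] w 0.0617 j7 0.64
   [-0.001, 0.003, -0.347] rz 0.000 rows 2
   [-0.532, 0.422, 0.0] rz 0.278 rows 3
   [0.0, 0.0, 0.645] rz -0.000 rows 3
```

{"method": "arm_command", "body": {"plan": [{"translation": [0,0,-0.345],"rotation": [0,0,0]},{"translation": [0,0,-0.345],"rotation": [0,0,0]},{"translation": [0,0,-0.345],"rotation": [0,0,0]}]}}

```text
time: 6.75
position: [0.6381, -0.0141, 0.123]
ee_rot: [0.479, 0.878, 0.001, 0.002]
ft_force: [-0.2, 0.3, -1.2]
gripper_width: 0.062
```

{"method": "arm_command", "body": {"plan": [{"translation": [-0.532,0.422,0],"rotation": [0,0,0.278]},{"translation": [-0.532,0.422,0],"rotation": [0,0,0.278]},{"translation": [-0.532,0.422,0],"rotation": [0,0,0.278]},{"translation": [-0.532,0.422,0],"rotation": [0,0,0.278]},{"translation": [-0.532,0.422,0],"rotation": [0,0,0.278]}]}}

```text
time: 7.25
position: [0.7641, -0.058, 0.1174]
ee_rot: [0.657, 0.754, -0.001, -0.001]
ft_force: [-0.3, -0.5, -1.5]
gripper_width: 0.0616
```

{"method": "arm_command", "body": {"plan": [{"translation": [0,0,0.2],"rotation": [0,0,0]},{"translation": [0,0,0.4],"rotation": [0,0,0]},{"translation": [0,0,0.55],"rotation": [0,0,0]},{"translation": [0,0,0.6],"rotation": [0,0,0]},{"translation": [0,0,0.625],"rotation": [0,0,0]},{"translation": [0,0,0.64],"rotation": [0,0,0]}]}}

```text
time: 7.85
position: [0.7654, -0.0577, -0.0072]
ee_rot: [0.657, 0.754, 0.0, 0.0]
ft_force: [0.5, -0.3, -1.0]
gripper_width: 0.0617
```

```bash
python3 -c "
from h import *
st()"
```

```text
t 7.8 pos [ 0.7654 -0.0577 -0.0072] jawyaw 7.9 tilt 0.1 F [ 0.55 -0.3  -1.01] T [-0.05 -0.01  0.  ] w 0.0617 j7 0.35
```

{"method": "arm_command", "body": {"plan": [{"translation": [0,0,0.01],"rotation": [0,0,0]},{"translation": [0,0,0.018],"rotation": [0,0,0]},{"translation": [0,0,0.018],"rotation": [0,0,0]}]}}

```text
time: 8.15
position: [0.7656, -0.0578, -0.011]
ee_rot: [0.657, 0.754, 0.001, 0.001]
ft_force: [-0.0, 0.3, 2.5]
gripper_width: 0.0617
```

```bash
python3 -c "
from h import *
st()"
```

```text
t 8.2 pos [ 0.7656 -0.0578 -0.011 ] jawyaw 7.8 tilt 0.1 F [-0.01  0.35  2.45] T [-0.01  0.01  0.01] w 0.0617 j7 0.35
```

{"method": "arm_command", "body": {"plan": [{"translation": [0,0,0],"rotation": [0,0,0]},{"translation": [0,0,0],"rotation": [0,0,0]},{"translation": [0,0,0],"rotation": [0,0,0]},{"translation": [0,0,-0.15],"rotation": [0,0,0]},{"translation": [0,0,-0.4],"rotation": [0,0,0]},{"translation": [0,0,-0.65],"rotation": [0,0,0]},{"translation": [0,0,-0.85],"rotation": [0,0,0]},{"translation": [0,0,-0.85],"rotation": [0,0,0]},{"translation": [0,0,-0.85],"rotation": [0,0,0]}], "hand": -1}}

```text
time: 9.05
position: [0.7653, -0.0578, 0.159]
ee_rot: [0.657, 0.754, 0.001, 0.001]
ft_force: [-0.7, 1.1, -0.7]
gripper_width: 0.0938
```

```bash
python3 -c "
from h import *
plan([(.461,.0873,.15,-49),(.461,.0873,.012,-49)])"
```

```text
t 9.1 pos [ 0.7653 -0.0578  0.159 ] jawyaw 7.8 tilt 0.1 F [-0.73  1.05 -0.66] T [-0.05  0.09  0.07] w 0.0938 j7 0.31
   [0.463, -0.704, 0.022] rz 0.316 rows 4
   [0.072, -0.84, 0.022] rz 0.316 rows 4
   [-0.0, -0.0, 0.69] rz -0.000 rows 3
```

{"method": "arm_command", "body": {"plan": [{"translation": [0.463,-0.704,0.022],"rotation": [0,0,0.316]},{"translation": [0.463,-0.704,0.022],"rotation": [0,0,0.316]},{"translation": [0.463,-0.704,0.022],"rotation": [0,0,0.316]},{"translation": [0.463,-0.704,0.022],"rotation": [0,0,0.316]}]}}

```text
time: 9.45
position: [0.6081, 0.0169, 0.1516]
ee_rot: [0.823, 0.568, -0.002, -0.002]
ft_force: [0.2, -0.4, 0.6]
gripper_width: 0.0936
```

{"method": "arm_command", "body": {"plan": [{"translation": [0.072,-0.84,0.022],"rotation": [0,0,0.316]},{"translation": [0.072,-0.84,0.022],"rotation": [0,0,0.316]},{"translation": [0.072,-0.84,0.022],"rotation": [0,0,0.316]},{"translation": [0.072,-0.84,0.022],"rotation": [0,0,0.316]},{"translation": [0.072,-0.84,0.022],"rotation": [0,0,0.316]},{"translation": [0.072,-0.84,0.022],"rotation": [0,0,0.316]}]}}

```text
time: 10.05
position: [0.4599, 0.0878, 0.1486]
ee_rot: [0.936, 0.351, -0.0, -0.0]
ft_force: [0.5, -0.4, -0.8]
gripper_width: 0.0941
```

```bash
python3 -c "
from h import *
plan([(.461,.0873,.012,-49)])"
```

```text
t 10.1 pos [0.4599 0.0878 0.1486] jawyaw -48.9 tilt 0.0 F [ 0.47 -0.43 -0.75] T [-0.04  0.1  -0.  ] w 0.0941 j7 -1.08
   [0.002, 0.006, 0.683] rz 0.001 rows 3
```

{"method": "arm_command", "body": {"plan": [{"translation": [0,0,0.25],"rotation": [0,0,0]},{"translation": [0,0,0.5],"rotation": [0,0,0]},{"translation": [0,0,0.685],"rotation": [0,0,0]},{"translation": [0,0,0.685],"rotation": [0,0,0]}]}}

```text
time: 10.45
position: [0.4582, 0.0851, 0.0081]
ee_rot: [0.937, 0.35, -0.004, 0.001]
ft_force: [0.2, -0.4, 1.1]
gripper_width: 0.0941
```

{"method": "arm_command", "body": {"plan": [{"translation": [0,0,0],"rotation": [0,0,0]},{"translation": [0,0,0],"rotation": [0,0,0]},{"translation": [0,0,0],"rotation": [0,0,0]},{"translation": [0,0,0],"rotation": [0,0,0]},{"translation": [0,0,0],"rotation": [0,0,0]},{"translation": [0,0,0],"rotation": [0,0,0]}], "hand": 1}}

```text
time: 11.05
position: [0.4614, 0.0878, 0.0132]
ee_rot: [0.937, 0.35, 0.001, -0.0]
ft_force: [-1.4, 0.1, 14.1]
gripper_width: 0.0618
```

{"method": "arm_command", "body": {"plan": [{"translation": [0,0,-0.15],"rotation": [0,0,0]},{"translation": [0,0,-0.4],"rotation": [0,0,0]},{"translation": [0,0,-0.6],"rotation": [0,0,0]},{"translation": [0,0,-0.8],"rotation": [0,0,0]},{"translation": [0,0,-0.8],"rotation": [0,0,0]},{"translation": [0,0,-0.8],"rotation": [0,0,0]},{"translation": [0,0,-0.8],"rotation": [0,0,0]},{"translation": [0,0,-0.8],"rotation": [0,0,0]}]}}

```text
time: 11.85
position: [0.4598, 0.087, 0.1709]
ee_rot: [0.937, 0.35, -0.001, 0.0]
ft_force: [-0.7, -0.5, -3.4]
gripper_width: 0.0615
```

{"method": "arm_command", "body": {"plan": [{"translation": [0,0,0],"rotation": [0,0,0]}]}}

```text
time: 11.95
position: [0.4601, 0.087, 0.1712]
ee_rot: [0.937, 0.35, -0.001, 0.0]
ft_force: [-0.5, 0.1, -3.4]
gripper_width: 0.0619
```

```bash
python3 -c "
from h import *
st()
F=[]
for i in range(3): d=get_image('top'); F.append(state()['ft_force'][2])
print(F); cv2.imwrite('pics/t1.png',d['image'])
plan([(.6365,-.014,.17,-23)])"
```

```text
t 11.9 pos [0.4601 0.087  0.1712] jawyaw -49.1 tilt 0.1 F [-0.53  0.14 -3.36] T [-0.06  0.1   0.01] w 0.0619 j7 -1.10
[np.float64(-4.0280006408131355), np.float64(-3.461227460538425), np.float64(-3.9744401569782095)]
t 12.1 pos [0.4605 0.0871 0.1717] jawyaw -49.1 tilt 0.1 F [-0.22 -0.08 -3.97] T [-0.01  0.15 -0.03] w 0.0614 j7 -1.10
   [0.334, 0.959, 0.009] rz -0.290 rows 5
```

Heavy (3.7 N), so C is charged and goes on the foot.

{"method": "arm_command", "body": {"plan": [{"translation": [0.334,0.959,0.01],"rotation": [0,0,-0.29]},{"translation": [0.334,0.959,0.01],"rotation": [0,0,-0.29]},{"translation": [0.334,0.959,0.01],"rotation": [0,0,-0.29]},{"translation": [0.334,0.959,0.01],"rotation": [0,0,-0.29]},{"translation": [0.334,0.959,0.01],"rotation": [0,0,-0.29]},{"translation": [0.334,0.959,0.01],"rotation": [0,0,-0.29]},{"translation": [0.334,0.959,0.01],"rotation": [0,0,-0.29]},{"translation": [0.334,0.959,0.01],"rotation": [0,0,-0.29]}]}}

```text
time: 12.9
position: [0.636, -0.0132, 0.1698]
ee_rot: [0.834, 0.552, -0.0, -0.0]
ft_force: [-0.2, 0.8, -3.5]
gripper_width: 0.0615
```

```bash
python3 -c "
from h import *
plan([(.6365,-.014,.08,-23)])"
```

```text
t 12.9 pos [ 0.636  -0.0132  0.1698] jawyaw -22.9 tilt 0.1 F [-0.22  0.77 -3.45] T [-0.05  0.13  0.  ] w 0.0615 j7 -0.22
   [-0.003, 0.004, 0.449] rz 0.001 rows 2
```

{"method": "arm_command", "body": {"plan": [{"translation": [-0.003,0.004,0.25],"rotation": [0,0,0]},{"translation": [-0.003,0.004,0.4],"rotation": [0,0,0]},{"translation": [-0.003,0.004,0.46],"rotation": [0,0,0]},{"translation": [-0.003,0.004,0.49],"rotation": [0,0,0]},{"translation": [-0.003,0.004,0.51],"rotation": [0,0,0]}]}}

```text
time: 13.4
position: [0.6379, -0.0142, 0.0691]
ee_rot: [0.834, 0.553, 0.001, 0.0]
ft_force: [0.1, -0.7, -2.9]
gripper_width: 0.0616
```

{"method": "arm_command", "body": {"plan": [{"translation": [0,0,0.01],"rotation": [0,0,0]},{"translation": [0,0,0.02],"rotation": [0,0,0]},{"translation": [0,0,0.03],"rotation": [0,0,0]}]}}

```text
time: 13.7
position: [0.638, -0.0146, 0.0631]
ee_rot: [0.834, 0.552, 0.001, 0.0]
ft_force: [-9.4, -0.0, 31.9]
gripper_width: 0.0618
```

```bash
python3 -c "
from h import *
st()"
```

```text
t 13.7 pos [ 0.638  -0.0146  0.0631] jawyaw -22.9 tilt 0.1 F [-9.370e+00 -3.000e-02  3.185e+01] T [0.32 2.58 0.04] w 0.0618 j7 -0.15
```

Seated: z matches and the contact force is 32 N. I'll ease off and turn clockwise.

{"method": "arm_command", "body": {"plan": [{"translation": [-0.002,-0.005,-0.007],"rotation": [0,0,0]},{"translation": [-0.002,-0.005,-0.007],"rotation": [0,0,0.83]},{"translation": [-0.002,-0.005,-0.007],"rotation": [0,0,0.83]},{"translation": [-0.002,-0.005,-0.007],"rotation": [0,0,0.83]},{"translation": [-0.002,-0.005,-0.007],"rotation": [0,0,0.83]},{"translation": [-0.002,-0.005,-0.007],"rotation": [0,0,0.83]},{"translation": [-0.002,-0.005,-0.007],"rotation": [0,0,0.83]}]}}

```text
time: 14.4
position: [0.6364, -0.0144, 0.0639]
ee_rot: [0.991, 0.132, 0.0, -0.0]
ft_force: [-0.2, 0.9, -3.5]
gripper_width: 0.0618
```

{"method": "arm_command", "body": {"plan": [{"translation": [0,0,0],"rotation": [0,0,0.257]},{"translation": [0,0,0],"rotation": [0,0,0.257]},{"translation": [0,0,0],"rotation": [0,0,0.257]},{"translation": [0,0,0],"rotation": [0,0,0.257]}]}}

```text
time: 14.8
position: [0.6364, -0.0136, 0.0635]
ee_rot: [0.998, -0.067, -0.0, -0.0]
ft_force: [0.8, 3.4, -3.3]
gripper_width: 0.062
```

```bash
python3 -c "
from h import *
st()"
```

```text
t 14.8 pos [ 0.6364 -0.0136  0.0635] jawyaw -97.7 tilt 0.0 F [ 0.81  3.35 -3.26] T [1.03 0.07 0.08] w 0.0620 j7 -1.23
```

{"method": "arm_command", "body": {"plan": [{"translation": [0,0,0],"rotation": [0,0,0.03]},{"translation": [0,0,0],"rotation": [0,0,0.06]},{"translation": [0,0,0],"rotation": [0,0,0.06]}]}}

```text
time: 15.1
position: [0.6357, -0.0129, 0.0636]
ee_rot: [0.994, -0.112, -0.001, -0.001]
ft_force: [-4.5, 7.4, 0.5]
gripper_width: 0.0618
```

```bash
python3 -c "
from h import *
st()"
```

```text
t 15.1 pos [ 0.6357 -0.0129  0.0636] jawyaw -102.8 tilt 0.1 F [-4.46  7.39  0.48] T [2.   1.18 0.86] w 0.0618 j7 -1.31
```

{"method": "arm_command", "body": {"plan": [{"translation": [0,0,-0.015],"rotation": [0,0,0]},{"translation": [0,0,-0.015],"rotation": [0,0,0]}]}}

```text
time: 15.3
position: [0.6354, -0.0128, 0.0657]
ee_rot: [0.994, -0.111, -0.001, -0.001]
ft_force: [0.2, 5.7, -14.8]
gripper_width: 0.0618
```

{"method": "arm_command", "body": {"plan": [{"translation": [0,0,0.013],"rotation": [0,0,0]},{"translation": [0,0,0.013],"rotation": [0,0,0]}]}}

```text
time: 15.5
position: [0.6362, -0.013, 0.0638]
ee_rot: [0.994, -0.111, -0.0, -0.001]
ft_force: [1.8, 6.4, -8.5]
gripper_width: 0.0614
```

{"method": "arm_command", "body": {"plan": [{"translation": [0,0,0],"rotation": [0,0,0]},{"translation": [0,0,0],"rotation": [0,0,0]},{"translation": [0,0,0],"rotation": [0,0,0]},{"translation": [0,0,0],"rotation": [0,0,0]},{"translation": [0,0,-0.2],"rotation": [0,0,0]},{"translation": [0,0,-0.45],"rotation": [0,0,0]},{"translation": [0,0,-0.7],"rotation": [0,0,0]},{"translation": [0,0,-0.7],"rotation": [0,0,0]}], "hand": -1}}

```text
time: 16.3
position: [0.639, -0.0159, 0.2102]
ee_rot: [0.993, -0.114, 0.004, -0.001]
ft_force: [0.1, -1.5, -0.8]
gripper_width: 0.0938
```

```bash
python3 -c "
from h import *
plan([(.446,-.077,.16,-104.4),(.446,-.077,.012,-104.4)])"
```

```text
t 16.3 pos [ 0.639  -0.0159  0.2102] jawyaw -103.1 tilt 0.4 F [ 0.06 -1.52 -0.83] T [-0.01  0.16 -0.01] w 0.0938 j7 -1.41
   [-0.871, 0.516, 0.251] rz 0.015 rows 5
   [0.0, 0.0, 0.74] rz -0.000 rows 3
```

{"method": "arm_command", "body": {"plan": [{"translation": [-0.87,0.516,0.25],"rotation": [0,0,0.015]},{"translation": [-0.87,0.516,0.25],"rotation": [0,0,0.015]},{"translation": [-0.87,0.516,0.25],"rotation": [0,0,0.015]},{"translation": [-0.87,0.516,0.25],"rotation": [0,0,0.015]},{"translation": [-0.87,0.516,0.25],"rotation": [0,0,0.015]},{"translation": [-0.87,0.516,0.25],"rotation": [0,0,0.015]},{"translation": [-0.87,0.516,0.25],"rotation": [0,0,0.015]}]}}

```text
time: 17.0
position: [0.4446, -0.0752, 0.1545]
ee_rot: [0.992, -0.125, 0.001, -0.0]
ft_force: [0.2, 0.9, -0.9]
gripper_width: 0.0938
```

```bash
python3 -c "
from h import *
d=get_image('top'); cv2.imwrite('pics/t2.png',d['image'])
plan([(.446,-.077,.012,-104.4)])"
```

```text
t 17.1 pos [ 0.4448 -0.0755  0.1545] jawyaw -104.3 tilt 0.1 F [-0.13 -0.43  0.78] T [-0.04  0.17  0.02] w 0.0938 j7 -1.52
   [0.008, 0.006, 0.713] rz 0.001 rows 3
```

{"method": "arm_command", "body": {"plan": [{"translation": [0.008,0.006,0.25],"rotation": [0,0,0]},{"translation": [0.008,0.006,0.5],"rotation": [0,0,0]},{"translation": [0.008,0.006,0.71],"rotation": [0,0,0]},{"translation": [0.008,0.006,0.71],"rotation": [0,0,0]}]}}

```text
time: 17.45
position: [0.4434, -0.0784, 0.0079]
ee_rot: [0.992, -0.126, -0.002, 0.001]
ft_force: [1.2, 0.1, 1.1]
gripper_width: 0.0939
```

{"method": "arm_command", "body": {"plan": [{"translation": [0,0,0],"rotation": [0,0,0]},{"translation": [0,0,0],"rotation": [0,0,0]},{"translation": [0,0,0],"rotation": [0,0,0]},{"translation": [0,0,0],"rotation": [0,0,0]},{"translation": [0,0,0],"rotation": [0,0,0]},{"translation": [0,0,0],"rotation": [0,0,0]}], "hand": 1}}

```text
time: 18.05
position: [0.4457, -0.0769, 0.0129]
ee_rot: [0.992, -0.125, 0.001, -0.001]
ft_force: [-1.1, 1.9, 11.8]
gripper_width: 0.0616
```

{"method": "arm_command", "body": {"plan": [{"translation": [0,0,-0.15],"rotation": [0,0,0]},{"translation": [0,0,-0.4],"rotation": [0,0,0]},{"translation": [0,0,-0.65],"rotation": [0,0,0]},{"translation": [0,0,-0.9],"rotation": [0,0,0]},{"translation": [0,0,-0.9],"rotation": [0,0,0]},{"translation": [0,0,-0.9],"rotation": [0,0,0]},{"translation": [0,0,-0.9],"rotation": [0,0,0]},{"translation": [0,0,-0.9],"rotation": [0,0,0]}]}}

```text
time: 18.85
position: [0.4441, -0.0768, 0.1912]
ee_rot: [0.992, -0.125, -0.001, -0.0]
ft_force: [-0.4, -0.4, -2.0]
gripper_width: 0.0614
```

```bash
python3 -c "
from h import *
F=[]
for i in range(3): d=get_image('top'); F.append(round(state()['ft_force'][2],1))
print(F); cv2.imwrite('pics/t3.png',d['image'])
plan([(.6365,-.014,.2,-25)])
print('to empties 1');plan([(.498+.047,-.385,.18,-100),(.498+.047,-.385,.018,-100)])"
```

```text
[np.float64(-1.6), np.float64(-2.0), np.float64(-0.9)]
t 19.0 pos [ 0.444  -0.0779  0.1912] jawyaw -104.4 tilt 0.2 F [ 0.05  0.31 -0.89] T [0.01 0.12 0.01] w 0.0613 j7 -1.80
   [0.853, -0.549, -0.044] rz -0.883 rows 10
to empties 1
t 19.0 pos [ 0.444  -0.0779  0.1912] jawyaw -104.4 tilt 0.2 F [ 0.05  0.31 -0.89] T [0.01 0.12 0.01] w 0.0613 j7 -1.80
   [0.436, 0.681, 0.028] rz -0.025 rows 4
   [0.409, 0.697, 0.028] rz -0.025 rows 4
   [0.0, 0.0, 0.81] rz -0.000 rows 4
```

Light (about 1.5 N), so D is empty and goes to the empties tray.

{"method": "arm_command", "body": {"plan": [{"translation": [0.44,0.69,0.028],"rotation": [0,0,-0.025]},{"translation": [0.44,0.69,0.028],"rotation": [0,0,-0.025]},{"translation": [0.44,0.69,0.028],"rotation": [0,0,-0.025]},{"translation": [0.44,0.69,0.028],"rotation": [0,0,-0.025]}]}}

```text
time: 19.4
position: [0.4787, -0.1817, 0.1898]
ee_rot: [0.994, -0.107, -0.001, 0.002]
ft_force: [-0.7, 0.6, 0.4]
gripper_width: 0.0615
```

{"method": "arm_command", "body": {"plan": [{"translation": [0.41,0.71,0.028],"rotation": [0,0,-0.025]},{"translation": [0.41,0.71,0.028],"rotation": [0,0,-0.025]},{"translation": [0.41,0.71,0.028],"rotation": [0,0,-0.025]},{"translation": [0.41,0.71,0.028],"rotation": [0,0,-0.025]},{"translation": [0.41,0.71,0.028],"rotation": [0,0,-0.025]},{"translation": [0.41,0.71,0.028],"rotation": [0,0,-0.025]}]}}

```text
time: 20.0
position: [0.5273, -0.3386, 0.184]
ee_rot: [0.996, -0.089, -0.002, 0.001]
ft_force: [0.0, 0.6, -1.6]
gripper_width: 0.0614
```

```bash
python3 -c "
from h import *
plan([(.545,-.390,.02,-100)])"
```

```text
t 20.0 pos [ 0.5273 -0.3386  0.184 ] jawyaw -100.2 tilt 0.2 F [ 0.02  0.56 -1.6 ] T [ 0.04  0.18 -0.01] w 0.0614 j7 -0.85
   [0.133, 0.237, 0.82] rz -0.002 rows 4
```

{"method": "arm_command", "body": {"plan": [{"translation": [0.133,0.237,0],"rotation": [0,0,0]},{"translation": [0.133,0.237,0.2],"rotation": [0,0,0]},{"translation": [0.133,0.237,0.45],"rotation": [0,0,0]},{"translation": [0.133,0.237,0.65],"rotation": [0,0,0]},{"translation": [0.133,0.237,0.76],"rotation": [0,0,0]},{"translation": [0.133,0.237,0.8],"rotation": [0,0,0]},{"translation": [0.133,0.237,0.82],"rotation": [0,0,0]},{"translation": [0.133,0.237,0.835],"rotation": [0,0,0]},{"translation": [0.133,0.237,0.835],"rotation": [0,0,0]}]}}

```text
time: 20.9
position: [0.5475, -0.3883, 0.0201]
ee_rot: [0.996, -0.087, 0.001, 0.001]
ft_force: [0.2, -0.3, -1.4]
gripper_width: 0.0614
```

```bash
python3 -c "
from h import *
st()"
```

```text
t 20.9 pos [ 0.5475 -0.3883  0.0201] jawyaw -100.0 tilt 0.2 F [ 0.16 -0.29 -1.44] T [ 0.    0.11 -0.02] w 0.0614 j7 -0.68
```

{"method": "arm_command", "body": {"plan": [{"translation": [0,0,0.012],"rotation": [0,0,0]},{"translation": [0,0,0.018],"rotation": [0,0,0]}]}}

```text
time: 21.1
position: [0.5476, -0.3886, 0.017]
ee_rot: [0.996, -0.087, 0.001, 0.001]
ft_force: [-7.0, 6.3, 27.0]
gripper_width: 0.0617
```

{"method": "arm_command", "body": {"plan": [{"translation": [0,0,0],"rotation": [0,0,0]},{"translation": [0,0,0],"rotation": [0,0,0]},{"translation": [0,0,0],"rotation": [0,0,0]},{"translation": [0,0,0],"rotation": [0,0,0]},{"translation": [0,0,-0.2],"rotation": [0,0,0]},{"translation": [0,0,-0.45],"rotation": [0,0,0]},{"translation": [0,0,-0.7],"rotation": [0,0,0]},{"translation": [0,0,-0.7],"rotation": [0,0,0]},{"translation": [0,0,-0.7],"rotation": [0,0,0]}], "hand": -1}}

```text
time: 22.0
position: [0.5473, -0.3882, 0.1567]
ee_rot: [0.996, -0.087, 0.001, 0.001]
ft_force: [0.1, 0.9, -0.2]
gripper_width: 0.0941
```

```bash
cat >> h.py <<'E'
def cart(d,u,v,z=.098,thr=175):
    g=cv2.cvtColor(d["image"],cv2.COLOR_BGR2GRAY)
    w=g[v-24:v+25,u-24:u+25]; n,l,S,c=cv2.connectedComponentsWithStats((w>thr).astype(np.uint8))
    k=[i for i in range(1,n) if 110<S[i,4]<320]
    if not k: print((u,v),"none"); return
    k=min(k,key=lambda i:np.hypot(*(c[i]-24))); M=cv2.moments((l==k).astype(np.uint8),True)
    th=.5*np.arctan2(2*M["mu11"],M["mu20"]-M["mu02"]); cc=c[k]+[u-24,v-24]
    a=ray(d,cc,z); b=ray(d,cc+8*np.array([np.cos(th),np.sin(th)]),z)
    print(cc.round(1),S[k,4],a[:2].round(4),"lug %.1f"%(np.degrees(np.arctan2(*(b-a)[1::-1]))%180))
E
python3 -c "
from h import *
d=get_image('top'); cv2.imwrite('pics/t4.png',d['image'])
for q in [(178,192),(163,266),(372,266),(366,190)]: cart(d,*q)
print('slot'); cart(d,*proj(d,(.546,-.389,.1)).astype(int),z=.102)
print('base'); cart(d,*proj(d,(.6365,-.014,.148)).astype(int),z=.148)
plan([(.4498,-.2285,.16,-65),(.4498,-.2285,.012,-65)])"
```

```text
(178, 192) none
[161.4 266.5] 115 [0.4554 0.2265] lug 65.0
[372.8 266.5] 190 [ 0.4497 -0.2285] lug 24.4
[367.1 189.5] 184 [ 0.6181 -0.2219] lug 6.3
slot
(np.int64(444), np.int64(221)) none
base
[273.7 177.7] 207 [ 0.6371 -0.0148] lug 174.1
t 22.1 pos [ 0.5468 -0.3876  0.1554] jawyaw -100.0 tilt 0.1 F [ 0.3   0.7  -0.92] T [0.01 0.22 0.02] w 0.0944 j7 -0.77
   [-0.616, -0.699, -0.023] rz -0.389 rows 5
   [0.0, 0.0, 0.74] rz -0.000 rows 3
```

{"method": "arm_command", "body": {"plan": [{"translation": [-0.616,-0.7,-0.02],"rotation": [0,0,-0.389]},{"translation": [-0.616,-0.7,-0.02],"rotation": [0,0,-0.389]},{"translation": [-0.616,-0.7,-0.02],"rotation": [0,0,-0.389]},{"translation": [-0.616,-0.7,-0.02],"rotation": [0,0,-0.389]},{"translation": [-0.616,-0.7,-0.02],"rotation": [0,0,-0.389]},{"translation": [-0.616,-0.7,-0.02],"rotation": [0,0,-0.389]},{"translation": [-0.616,-0.7,-0.02],"rotation": [0,0,-0.389]}]}}

```text
time: 22.75
position: [0.45, -0.2293, 0.159]
ee_rot: [0.977, 0.215, -0.0, 0.001]
ft_force: [-0.0, 0.3, 0.5]
gripper_width: 0.0943
```

```bash
python3 -c "
from h import *
d=get_image('top'); cv2.imwrite('pics/t5.png',d['image'])
for q in [(178,192),(163,266)]: cart(d,*q);cart(d,*q,thr=140)
plan([(.4498,-.2285,.012,-65)])"
```

```text
[176.1 191.9] 199 [0.6163 0.1966] lug 6.1
(178, 192) none
[161.  267.4] 136 [0.4533 0.2273] lug 170.0
[161.4 266.5] 192 [0.4553 0.2266] lug 169.5
t 22.8 pos [ 0.4499 -0.2297  0.159 ] jawyaw -65.1 tilt 0.2 F [ 0.27  0.42 -0.26] T [-0.    0.15 -0.06] w 0.0939 j7 -0.54
   [0.002, -0.006, 0.735] rz -0.002 rows 3
```

View pics/t5.png

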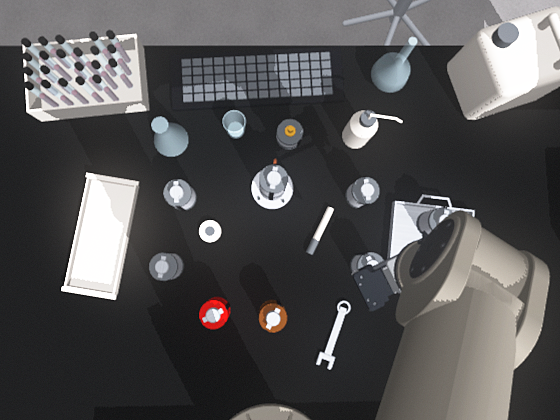

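The full view shows the head standing at (289,132), the first cart on the foot at (273,183), the first empty in its tray and all else in place. Picking up E.

{"method": "arm_command", "body": {"plan": [{"translation": [0,-0.003,0.25],"rotation": [0,0,0]},{"translation": [0,-0.003,0.5],"rotation": [0,0,0]},{"translation": [0,-0.003,0.73],"rotation": [0,0,0]},{"translation": [0,-0.003,0.73],"rotation": [0,0,0]}]}}

```text
time: 23.2
position: [0.4458, -0.2289, 0.0085]
ee_rot: [0.977, 0.215, -0.004, -0.0]
ft_force: [0.5, -0.1, 0.5]
gripper_width: 0.094
```

{"method": "arm_command", "body": {"plan": [{"translation": [0,0,0],"rotation": [0,0,0]},{"translation": [0,0,0],"rotation": [0,0,0]},{"translation": [0,0,0],"rotation": [0,0,0]},{"translation": [0,0,0],"rotation": [0,0,0]},{"translation": [0,0,0],"rotation": [0,0,0]},{"translation": [0,0,0],"rotation": [0,0,0]}], "hand": 1}}

```text
time: 23.8
position: [0.4507, -0.2283, 0.0145]
ee_rot: [0.976, 0.217, 0.001, 0.001]
ft_force: [-2.3, 1.7, 14.7]
gripper_width: 0.0614
```

{"method": "arm_command", "body": {"plan": [{"translation": [0,0,-0.15],"rotation": [0,0,0]},{"translation": [0,0,-0.4],"rotation": [0,0,0]},{"translation": [0,0,-0.65],"rotation": [0,0,0]},{"translation": [0,0,-0.9],"rotation": [0,0,0]},{"translation": [0,0,-0.9],"rotation": [0,0,0]},{"translation": [0,0,-0.9],"rotation": [0,0,0]},{"translation": [0,0,-0.9],"rotation": [0,0,0]},{"translation": [0,0,-0.9],"rotation": [0,0,0]}]}}

```text
time: 24.6
position: [0.4486, -0.2279, 0.1921]
ee_rot: [0.976, 0.216, -0.001, 0.001]
ft_force: [0.5, 0.1, -3.4]
gripper_width: 0.0616
```

```bash
python3 -c "
from h import *
F=[]
for i in range(4): d=get_image('top'); F.append(round(state()['ft_force'][2],1))
print(F)
plan([(.6367,-.0143,.2,-23.5)])
print('to empties 2');plan([(.451,-.380,.18,-65)])"
```

```text
[np.float64(-3.9), np.float64(-2.3), np.float64(-3.5), np.float64(-3.4)]
t 24.8 pos [ 0.449  -0.2283  0.1927] jawyaw -65.0 tilt 0.1 F [ 0.8  -0.12 -3.39] T [-0.01  0.11 -0.01] w 0.0614 j7 -0.59
   [0.651, -0.287, -0.018] rz -0.231 rows 3
   [0.711, -0.038, -0.018] rz -0.231 rows 3
to empties 2
t 24.8 pos [ 0.449  -0.2283  0.1927] jawyaw -65.0 tilt 0.1 F [ 0.8  -0.12 -3.39] T [-0.01  0.11 -0.01] w 0.0614 j7 -0.59
   [-0.311, 0.692, 0.064] rz -0.000 rows 4
```

Heavy (3.3 N), so E is charged and goes on the stack.

{"method": "arm_command", "body": {"plan": [{"translation": [0.651,-0.287,-0.018],"rotation": [0,0,-0.231]},{"translation": [0.651,-0.287,-0.018],"rotation": [0,0,-0.231]},{"translation": [0.651,-0.287,-0.018],"rotation": [0,0,-0.231]},{"translation": [0.651,-0.287,-0.018],"rotation": [0,0,-0.231]},{"translation": [0.651,-0.287,-0.018],"rotation": [0,0,-0.231]}]}}

```text
time: 25.3
position: [0.5434, -0.1207, 0.1961]
ee_rot: [0.921, 0.389, -0.001, 0.001]
ft_force: [0.2, -0.2, -4.0]
gripper_width: 0.0614
```

{"method": "arm_command", "body": {"plan": [{"translation": [0.711,-0.038,-0.018],"rotation": [0,0,-0.231]},{"translation": [0.711,-0.038,-0.018],"rotation": [0,0,-0.231]},{"translation": [0.711,-0.038,-0.018],"rotation": [0,0,-0.231]},{"translation": [0.711,-0.038,-0.018],"rotation": [0,0,-0.231]},{"translation": [0.711,-0.038,-0.018],"rotation": [0,0,-0.231]},{"translation": [0.711,-0.038,-0.018],"rotation": [0,0,-0.231]}]}}

```text
time: 25.9
position: [0.6362, -0.0158, 0.2002]
ee_rot: [0.837, 0.548, -0.001, 0.001]
ft_force: [0.8, 0.1, -3.0]
gripper_width: 0.0615
```

```bash
python3 -c "
from h import *
plan([(.6367,-.0143,.148,-23)])"
```

```text
t 25.9 pos [ 0.6362 -0.0158  0.2002] jawyaw -23.6 tilt 0.1 F [ 0.76  0.13 -3.04] T [-0.15  0.15  0.03] w 0.0615 j7 -0.22
   [0.008, -0.001, 0.261] rz -0.007 rows 2
```

{"method": "arm_command", "body": {"plan": [{"translation": [0.005,0,0.1],"rotation": [0,0,-0.007]},{"translation": [0.005,0,0.18],"rotation": [0,0,-0.007]},{"translation": [0.005,0,0.21],"rotation": [0,0,-0.007]},{"translation": [0.005,0,0.23],"rotation": [0,0,-0.007]},{"translation": [0.005,0,0.23],"rotation": [0,0,-0.007]}]}}

```text
time: 26.4
position: [0.6373, -0.0134, 0.1541]
ee_rot: [0.833, 0.553, -0.0, 0.001]
ft_force: [0.9, 0.1, -3.0]
gripper_width: 0.0618
```

```bash
python3 -c "
from h import *
st()"
```

```text
t 26.4 pos [ 0.6373 -0.0134  0.1541] jawyaw -22.8 tilt 0.1 F [ 0.92  0.08 -2.96] T [-0.08  0.1   0.01] w 0.0618 j7 -0.19
```

{"method": "arm_command", "body": {"plan": [{"translation": [0,0,0.012],"rotation": [0,0,0]},{"translation": [0,0,0.024],"rotation": [0,0,0]},{"translation": [0,0,0.03],"rotation": [0,0,0]},{"translation": [0,0,0.03],"rotation": [0,0,0]}]}}

```text
time: 26.8
position: [0.6379, -0.0131, 0.1496]
ee_rot: [0.833, 0.553, 0.001, 0.001]
ft_force: [-4.8, 0.3, 12.3]
gripper_width: 0.0619
```

```bash
python3 -c "
from h import *
st()"
```

```text
t 26.8 pos [ 0.6379 -0.0131  0.1496] jawyaw -22.8 tilt 0.1 F [-4.76  0.32 12.33] T [ 0.24  1.45 -0.  ] w 0.0619 j7 -0.18
```

{"method": "arm_command", "body": {"plan": [{"translation": [-0.003,-0.004,-0.004],"rotation": [0,0,0]},{"translation": [-0.003,-0.004,-0.004],"rotation": [0,0,0.833]},{"translation": [-0.003,-0.004,-0.004],"rotation": [0,0,0.833]},{"translation": [-0.003,-0.004,-0.004],"rotation": [0,0,0.833]},{"translation": [-0.003,-0.004,-0.004],"rotation": [0,0,0.833]},{"translation": [-0.003,-0.004,-0.004],"rotation": [0,0,0.833]},{"translation": [-0.003,-0.004,-0.004],"rotation": [0,0,0.833]},{"translation": [-0.003,-0.004,-0.004],"rotation": [0,0,0.833]},{"translation": [-0.003,-0.004,-0.004],"rotation": [0,0,0.833]},{"translation": [-0.003,-0.004,-0.004],"rotation": [0,0,0.833]}]}}

```text
time: 27.8
position: [0.6371, -0.0132, 0.1496]
ee_rot: [0.998, -0.071, 0.001, 0.001]
ft_force: [-0.3, -0.0, 1.6]
gripper_width: 0.0616
```

```bash
python3 -c "
from h import *
st()"
```

```text
t 27.8 pos [ 0.6371 -0.0132  0.1496] jawyaw -98.1 tilt 0.2 F [-0.35 -0.04  1.57] T [-0.06  0.09 -0.01] w 0.0616 j7 -1.30
```

{"method": "arm_command", "body": {"plan": [{"translation": [0,0,0],"rotation": [0,0,0.02]},{"translation": [0,0,0],"rotation": [0,0,0.04]},{"translation": [0,0,0],"rotation": [0,0,0.055]},{"translation": [0,0,0],"rotation": [0,0,0.055]}]}}

```text
time: 28.2
position: [0.6371, -0.0131, 0.1496]
ee_rot: [0.994, -0.11, 0.001, 0.001]
ft_force: [1.0, 0.7, 5.0]
gripper_width: 0.0615
```

```bash
python3 -c "
from h import *
st()"
```

```text
t 28.2 pos [ 0.6371 -0.0131  0.1496] jawyaw -102.7 tilt 0.2 F [1.02 0.66 5.  ] T [0.34 0.05 0.5 ] w 0.0615 j7 -1.37
```

{"method": "arm_command", "body": {"plan": [{"translation": [0,0,0],"rotation": [0,0,0.015]},{"translation": [0,0,0],"rotation": [0,0,0.015]}]}}

```text
time: 28.4
position: [0.6371, -0.013, 0.1496]
ee_rot: [0.992, -0.123, 0.001, 0.001]
ft_force: [0.5, 0.9, 7.2]
gripper_width: 0.0616
```

```bash
python3 -c "
from h import *
st()"
```

```text
t 28.4 pos [ 0.6371 -0.013   0.1496] jawyaw -104.1 tilt 0.1 F [0.47 0.88 7.2 ] T [0.37 0.01 0.85] w 0.0616 j7 -1.39
```

{"method": "arm_command", "body": {"plan": [{"translation": [0,0,-0.02],"rotation": [0,0,0]},{"translation": [0,0,-0.02],"rotation": [0,0,0]}]}}

```text
time: 28.6
position: [0.6361, -0.0132, 0.1527]
ee_rot: [0.992, -0.122, 0.0, 0.001]
ft_force: [0.9, -0.8, -9.9]
gripper_width: 0.0618
```

{"method": "arm_command", "body": {"plan": [{"translation": [0,0,0.018],"rotation": [0,0,0]},{"translation": [0,0,0.018],"rotation": [0,0,0]}]}}

```text
time: 28.8
position: [0.6372, -0.0129, 0.1497]
ee_rot: [0.992, -0.122, 0.001, 0.001]
ft_force: [3.4, 1.5, -2.9]
gripper_width: 0.0615
```

```bash
python3 -c "
from h import *
st()"
```

```text
t 28.8 pos [ 0.6372 -0.0129  0.1497] jawyaw -104.1 tilt 0.1 F [ 3.41  1.47 -2.91] T [ 0.89 -0.75  0.67] w 0.0615 j7 -1.39
```

{"method": "arm_command", "body": {"plan": [{"translation": [0,0,0],"rotation": [0,0,0]},{"translation": [0,0,0],"rotation": [0,0,0]},{"translation": [0,0,0],"rotation": [0,0,0]},{"translation": [0,0,0],"rotation": [0,0,0]},{"translation": [0,0,-0.2],"rotation": [0,0,0]},{"translation": [0,0,-0.45],"rotation": [0,0,0]},{"translation": [0,0,-0.6],"rotation": [0,0,0]},{"translation": [0,0,-0.6],"rotation": [0,0,0]}], "hand": -1}}

```text
time: 29.6
position: [0.638, -0.0139, 0.2735]
ee_rot: [0.992, -0.123, 0.003, 0.0]
ft_force: [0.1, -0.0, -0.1]
gripper_width: 0.0941
```

```bash
python3 -c "
from h import *
plan([(.7655,-.058,.25,7.8),(.7655,-.058,-.010,7.8)])
d=get_image('side'); c=cv2.resize(d['image'][130:250,255:385],(780,720)); cv2.imwrite('pics/s6.png',c[:600])"
```

```text
t 29.6 pos [ 0.638  -0.0139  0.2735] jawyaw -104.1 tilt 0.4 F [ 0.1  -0.04 -0.1 ] T [-0.04  0.15 -0.03] w 0.0941 j7 -1.47
   [0.336, 0.029, 0.059] rz -0.622 rows 7
   [0.164, 0.295, 0.059] rz -0.622 rows 7
   [0.0, 0.0, 0.65] rz -0.000 rows 3
   [0.0, 0.0, 0.65] rz -0.000 rows 3
```

View pics/s6.png

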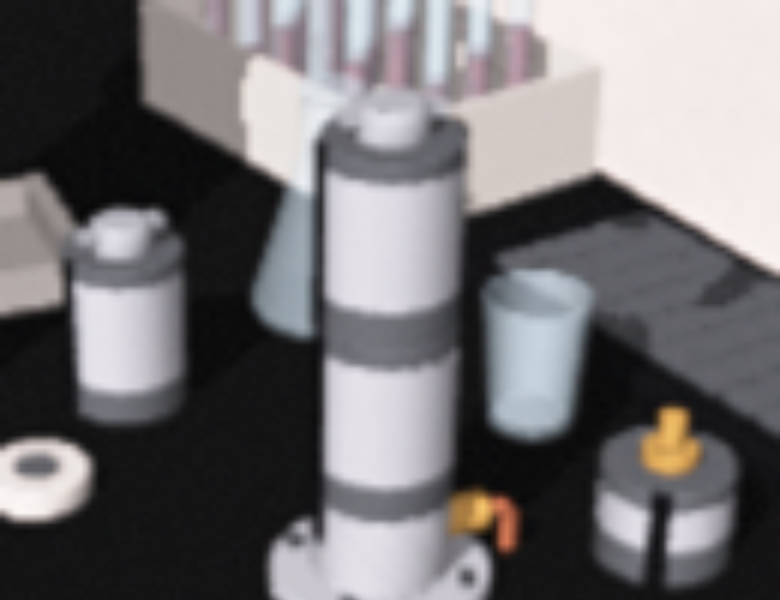

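The stack stands straight with no visible gaps, and the head is upright at right. Fetching the head.

{"method": "arm_command", "body": {"plan": [{"translation": [0.336,0.029,0],"rotation": [0,0,-0.622]},{"translation": [0.336,0.029,0],"rotation": [0,0,-0.622]},{"translation": [0.336,0.029,0],"rotation": [0,0,-0.622]},{"translation": [0.336,0.029,0],"rotation": [0,0,-0.622]},{"translation": [0.336,0.029,0],"rotation": [0,0,-0.622]},{"translation": [0.336,0.029,0],"rotation": [0,0,-0.622]},{"translation": [0.336,0.029,0],"rotation": [0,0,-0.622]},{"translation": [0.336,0.029,0],"rotation": [0,0,-0.622]}]}}

```text
time: 30.45
position: [0.6996, -0.035, 0.2683]
ee_rot: [0.934, 0.358, -0.001, 0.001]
ft_force: [0.4, -0.3, -0.1]
gripper_width: 0.0943
```

{"method": "arm_command", "body": {"plan": [{"translation": [0.164,0.295,0],"rotation": [0,0,-0.622]},{"translation": [0.164,0.295,0],"rotation": [0,0,-0.622]},{"translation": [0.164,0.295,0.1],"rotation": [0,0,-0.622]},{"translation": [0.164,0.295,0.2],"rotation": [0,0,-0.622]},{"translation": [0.164,0.295,0.35],"rotation": [0,0,-0.622]},{"translation": [0.164,0.295,0.5],"rotation": [0,0,-0.622]},{"translation": [0.164,0.295,0.5],"rotation": [0,0,-0.622]},{"translation": [0.164,0.295,0.5],"rotation": [0,0,-0.622]},{"translation": [0.164,0.295,0.5],"rotation": [0,0,-0.622]}]}}

```text
time: 31.35
position: [0.7641, -0.0574, 0.1695]
ee_rot: [0.659, 0.753, -0.001, 0.001]
ft_force: [0.1, 0.4, -0.3]
gripper_width: 0.094
```

```bash
python3 -c "
from h import *
plan([(.7655,-.058,-.010,7.8)])"
```

```text
t 31.4 pos [ 0.7641 -0.0574  0.1695] jawyaw 7.6 tilt 0.1 F [ 0.1   0.39 -0.34] T [-0.05  0.08 -0.01] w 0.0940 j7 0.36
   [-0.004, 0.007, 0.898] rz -0.002 rows 4
```

{"method": "arm_command", "body": {"plan": [{"translation": [-0.003,0.005,0.25],"rotation": [0,0,0]},{"translation": [-0.003,0.005,0.5],"rotation": [0,0,0]},{"translation": [-0.003,0.005,0.75],"rotation": [0,0,0]},{"translation": [-0.003,0.005,0.89],"rotation": [0,0,0]},{"translation": [-0.003,0.005,0.895],"rotation": [0,0,0]}]}}

```text
time: 31.85
position: [0.7628, -0.0577, -0.0134]
ee_rot: [0.658, 0.753, -0.002, -0.001]
ft_force: [0.1, 0.3, 0.0]
gripper_width: 0.0939
```

{"method": "arm_command", "body": {"plan": [{"translation": [0,0,0],"rotation": [0,0,0]},{"translation": [0,0,0],"rotation": [0,0,0]},{"translation": [0,0,0],"rotation": [0,0,0]},{"translation": [0,0,0],"rotation": [0,0,0]},{"translation": [0,0,0],"rotation": [0,0,0]},{"translation": [0,0,0],"rotation": [0,0,0]}], "hand": 1}}

```text
time: 32.45
position: [0.766, -0.058, -0.008]
ee_rot: [0.657, 0.754, 0.0, 0.001]
ft_force: [-1.7, 0.8, 7.3]
gripper_width: 0.0615
```

{"method": "arm_command", "body": {"plan": [{"translation": [0,0,-0.15],"rotation": [0,0,0]},{"translation": [0,0,-0.4],"rotation": [0,0,0]},{"translation": [0,0,-0.65],"rotation": [0,0,0]},{"translation": [0,0,-0.9],"rotation": [0,0,0]},{"translation": [0,0,-1],"rotation": [0,0,0]}]}}

```text
time: 32.95
position: [0.7668, -0.0583, 0.1968]
ee_rot: [0.657, 0.754, 0.002, 0.003]
ft_force: [-0.1, -0.5, -1.7]
gripper_width: 0.0617
```

{"method": "arm_command", "body": {"plan": [{"translation": [0,0,-0.25],"rotation": [0,0,0]},{"translation": [0,0,-0.35],"rotation": [0,0,0]},{"translation": [0,0,-0.35],"rotation": [0,0,0]},{"translation": [0,0,-0.35],"rotation": [0,0,0]}]}}

```text
time: 33.35
position: [0.7648, -0.0575, 0.2604]
ee_rot: [0.657, 0.754, -0.0, 0.001]
ft_force: [0.4, -0.0, -3.2]
gripper_width: 0.0616
```

```bash
python3 -c "
from h import *
plan([(.6367,-.0138,.255,30)])"
```

```text
t 33.4 pos [ 0.7648 -0.0575  0.2604] jawyaw 7.9 tilt 0.1 F [ 0.36 -0.01 -3.16] T [-0.09  0.08  0.02] w 0.0616 j7 0.34
   [0.304, -0.605, 0.027] rz -0.246 rows 3
```

{"method": "arm_command", "body": {"plan": [{"translation": [0.304,-0.605,0.02],"rotation": [0,0,-0.246]},{"translation": [0.304,-0.605,0.02],"rotation": [0,0,-0.246]},{"translation": [0.304,-0.605,0.02],"rotation": [0,0,-0.246]},{"translation": [0.304,-0.605,0.02],"rotation": [0,0,-0.246]},{"translation": [0.304,-0.605,0.02],"rotation": [0,0,-0.246]},{"translation": [0.304,-0.605,0.02],"rotation": [0,0,-0.246]},{"translation": [0.304,-0.605,0.02],"rotation": [0,0,-0.246]}]}}

```text
time: 34.05
position: [0.6374, -0.0144, 0.2557]
ee_rot: [0.5, 0.866, -0.001, 0.001]
ft_force: [0.3, -0.4, -2.1]
gripper_width: 0.0617
```

```bash
python3 -c "
from h import *
plan([(.6367,-.0138,.217,30)])"
```

```text
t 34.0 pos [ 0.6374 -0.0144  0.2557] jawyaw 30.0 tilt 0.2 F [ 0.32 -0.37 -2.08] T [-0.09  0.02 -0.01] w 0.0617 j7 0.59
   [0.004, -0.002, 0.194] rz -0.000 rows 1
```

{"method": "arm_command", "body": {"plan": [{"translation": [0.002,-0.002,0.08],"rotation": [0,0,0]},{"translation": [0.002,-0.002,0.15],"rotation": [0,0,0]},{"translation": [0.002,-0.002,0.18],"rotation": [0,0,0]},{"translation": [0.002,-0.002,0.195],"rotation": [0,0,0]}]}}

```text
time: 34.45
position: [0.6362, -0.0141, 0.2164]
ee_rot: [0.5, 0.866, -0.001, 0.0]
ft_force: [0.3, 0.1, -2.3]
gripper_width: 0.0614
```

{"method": "arm_command", "body": {"plan": [{"translation": [0,0,0.012],"rotation": [0,0,0]},{"translation": [0,0,0.024],"rotation": [0,0,0]},{"translation": [0,0,0.034],"rotation": [0,0,0]},{"translation": [0,0,0.034],"rotation": [0,0,0]}]}}

```text
time: 34.85
position: [0.6369, -0.014, 0.2119]
ee_rot: [0.5, 0.866, -0.0, 0.001]
ft_force: [-2.7, 0.6, 8.1]
gripper_width: 0.0617
```

```bash
python3 -c "
from h import *
st()"
```

```text
t 34.9 pos [ 0.6369 -0.014   0.2119] jawyaw 30.0 tilt 0.2 F [-2.7   0.55  8.14] T [-0.27  0.77 -0.  ] w 0.0617 j7 0.61
```

{"method": "arm_command", "body": {"plan": [{"translation": [0,-0.003,-0.003],"rotation": [0,0,0.833]},{"translation": [0,-0.003,-0.003],"rotation": [0,0,0.833]},{"translation": [0,-0.003,-0.003],"rotation": [0,0,0.833]},{"translation": [0,-0.003,-0.003],"rotation": [0,0,0.833]},{"translation": [0,-0.003,-0.003],"rotation": [0,0,0.833]},{"translation": [0,-0.003,-0.003],"rotation": [0,0,0.833]},{"translation": [0,-0.003,-0.003],"rotation": [0,0,0.833]},{"translation": [0,-0.003,-0.003],"rotation": [0,0,0.833]},{"translation": [0,-0.003,-0.003],"rotation": [0,0,0.833]},{"translation": [0,-0.003,-0.003],"rotation": [0,0,0.833]}]}}

```text
time: 35.85
position: [0.6364, -0.014, 0.2119]
ee_rot: [0.924, 0.382, 0.001, 0.001]
ft_force: [-0.3, -0.6, 4.8]
gripper_width: 0.0612
```

```bash
python3 -c "
from h import *
st()"
```

```text
t 35.9 pos [ 0.6364 -0.014   0.2119] jawyaw -45.0 tilt 0.2 F [-0.34 -0.57  4.78] T [-0.01  0.17 -0.  ] w 0.0612 j7 -0.58
```

{"method": "arm_command", "body": {"plan": [{"translation": [0,0,0],"rotation": [0,0,0.02]},{"translation": [0,0,0],"rotation": [0,0,0.04]},{"translation": [0,0,0],"rotation": [0,0,0.05]},{"translation": [0,0,0],"rotation": [0,0,0.05]}]}}

```text
time: 36.25
position: [0.6364, -0.0146, 0.2119]
ee_rot: [0.938, 0.348, 0.001, 0.001]
ft_force: [0.3, -1.1, 5.4]
gripper_width: 0.0615
```

```bash
python3 -c "
from h import *
st()"
```

```text
t 36.2 pos [ 0.6364 -0.0146  0.2119] jawyaw -49.3 tilt 0.2 F [ 0.28 -1.12  5.44] T [-0.54 -0.01 -0.01] w 0.0615 j7 -0.65
```

{"method": "arm_command", "body": {"plan": [{"translation": [0,0,0],"rotation": [0,0,0.02]},{"translation": [0,0,0],"rotation": [0,0,0.02]}]}}

```text
time: 36.45
position: [0.6363, -0.0145, 0.2119]
ee_rot: [0.943, 0.332, 0.001, 0.001]
ft_force: [-0.2, -1.7, 6.5]
gripper_width: 0.0617
```

```bash
python3 -c "
from h import *
st()"
```

```text
t 36.5 pos [ 0.6363 -0.0145  0.2119] jawyaw -51.2 tilt 0.2 F [-0.18 -1.66  6.51] T [-0.46  0.2   0.01] w 0.0617 j7 -0.68
```

{"method": "arm_command", "body": {"plan": [{"translation": [0,0,0],"rotation": [0,0,0.02]},{"translation": [0,0,0],"rotation": [0,0,0.02]}]}}

```text
time: 36.65
position: [0.6363, -0.0144, 0.2119]
ee_rot: [0.948, 0.317, 0.001, 0.001]
ft_force: [0.6, -1.0, 6.2]
gripper_width: 0.0617
```

```bash
python3 -c "
from h import *
st()"
```

```text
t 36.6 pos [ 0.6363 -0.0144  0.2119] jawyaw -53.0 tilt 0.2 F [ 0.6  -0.97  6.23] T [-0.35  0.19  0.31] w 0.0617 j7 -0.71
```

{"method": "arm_command", "body": {"plan": [{"translation": [0,0,0],"rotation": [0,0,0.018]},{"translation": [0,0,0],"rotation": [0,0,0.018]}]}}

```text
time: 36.85
position: [0.6363, -0.0143, 0.2119]
ee_rot: [0.953, 0.304, 0.001, 0.001]
ft_force: [-0.0, -0.8, 7.8]
gripper_width: 0.0613
```

```bash
python3 -c "
from h import *
st()"
```

```text
t 36.9 pos [ 0.6363 -0.0143  0.2119] jawyaw -54.6 tilt 0.2 F [-0.03 -0.84  7.77] T [-0.34  0.27  0.54] w 0.0613 j7 -0.73
```

{"method": "arm_command", "body": {"plan": [{"translation": [0,0,-0.02],"rotation": [0,0,0]},{"translation": [0,0,-0.02],"rotation": [0,0,0]}]}}

```text
time: 37.05
position: [0.6354, -0.0139, 0.2149]
ee_rot: [0.953, 0.304, -0.0, 0.001]
ft_force: [0.2, 0.1, -6.0]
gripper_width: 0.0617
```

{"method": "arm_command", "body": {"plan": [{"translation": [0,0,0.02],"rotation": [0,0,0]},{"translation": [0,0,0.02],"rotation": [0,0,0]}]}}

```text
time: 37.25
position: [0.6364, -0.0144, 0.2119]
ee_rot: [0.953, 0.304, 0.001, 0.001]
ft_force: [-0.8, -1.5, 4.4]
gripper_width: 0.0615
```

{"method": "arm_command", "body": {"plan": [{"translation": [0,0,0],"rotation": [0,0,0]},{"translation": [0,0,0],"rotation": [0,0,0]},{"translation": [0,0,0],"rotation": [0,0,0]},{"translation": [0,0,0],"rotation": [0,0,0]},{"translation": [0,0,-0.2],"rotation": [0,0,0]},{"translation": [0,0,-0.45],"rotation": [0,0,0]},{"translation": [0,0,-0.5],"rotation": [0,0,0]},{"translation": [0,0,-0.5],"rotation": [0,0,0]}], "hand": -1}}

```text
time: 38.05
position: [0.6366, -0.0142, 0.313]
ee_rot: [0.953, 0.304, 0.002, 0.001]
ft_force: [0.7, 0.6, -0.5]
gripper_width: 0.0941
```

```bash
python3 -c "
from h import *
d=get_image('top'); cv2.imwrite('pics/t7.png',d['image'])
for q in [(178,192),(163,266),(366,190)]: cart(d,*q)
e=get_image('side'); a=cv2.resize(e['image'][100:230,270:370],(460,598)); b=cv2.resize(d['image'][150:220,235:305],(320,320)); c=np.zeros((598,780,3),np.uint8); c[:,:460]=a; c[:320,460:]=b; cv2.imwrite('pics/s7.png',c)
plan([(.6181,-.2219,.24,-83.5),(.6181,-.2219,.012,-83.5)])"
```

```text
[176.1 191.8] 196 [0.6165 0.1967] lug 5.2
[161.2 266.6] 122 [0.4552 0.227 ] lug 91.5
[367.2 189.4] 189 [ 0.6183 -0.222 ] lug 4.9
t 38.1 pos [ 0.6354 -0.0137  0.3102] jawyaw -54.6 tilt 0.1 F [-0.3   0.94 -0.46] T [-0.06  0.15 -0.01] w 0.0943 j7 -0.78
   [-0.673, 0.799, 0.351] rz 0.321 rows 5
   [0.0, 0.0, 0.57] rz -0.000 rows 3
   [0.0, 0.0, 0.57] rz -0.000 rows 3
```

View pics/s7.png

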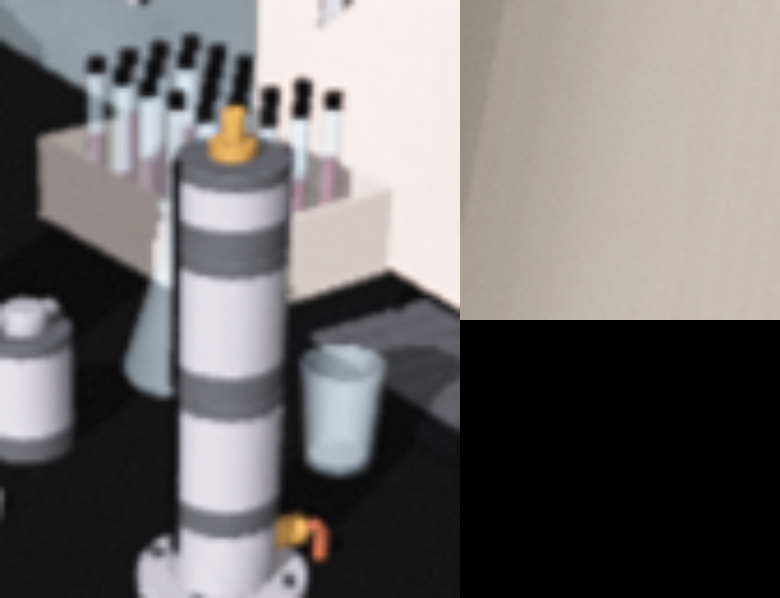

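The column is complete and straight with the head on top. The pull test held and the stops were felt at each joint. Next is F.

{"method": "arm_command", "body": {"plan": [{"translation": [-0.673,0.799,0],"rotation": [0,0,0.321]},{"translation": [-0.673,0.799,0],"rotation": [0,0,0.321]},{"translation": [-0.673,0.799,0],"rotation": [0,0,0.321]},{"translation": [-0.673,0.799,0.3],"rotation": [0,0,0.321]},{"translation": [-0.673,0.799,0.6],"rotation": [0,0,0.321]},{"translation": [-0.673,0.799,0.8],"rotation": [0,0,0.321]},{"translation": [-0.673,0.799,0.8],"rotation": [0,0,0.321]},{"translation": [-0.673,0.799,0.8],"rotation": [0,0,0.321]},{"translation": [-0.673,0.799,0.8],"rotation": [0,0,0.321]}]}}

```text
time: 39.05
position: [0.6181, -0.2226, 0.1515]
ee_rot: [0.998, 0.056, -0.0, 0.001]
ft_force: [0.7, 0.2, 1.2]
gripper_width: 0.0938
```

```bash
python3 -c "
from h import *
plan([(.6183,-.222,.012,-83.5)])"
```

```text
t 39.0 pos [ 0.6181 -0.2226  0.1515] jawyaw -83.6 tilt 0.1 F [0.69 0.16 1.21] T [-0.06  0.16 -0.02] w 0.0938 j7 -0.79
   [0.001, -0.003, 0.697] rz -0.001 rows 3
```

{"method": "arm_command", "body": {"plan": [{"translation": [0,0,0.25],"rotation": [0,0,0]},{"translation": [0,0,0.5],"rotation": [0,0,0]},{"translation": [0,0,0.695],"rotation": [0,0,0]},{"translation": [0,0,0.695],"rotation": [0,0,0]}]}}

```text
time: 39.45
position: [0.6171, -0.2213, 0.01]
ee_rot: [0.998, 0.057, -0.002, 0.0]
ft_force: [0.3, 0.0, 0.5]
gripper_width: 0.0936
```

{"method": "arm_command", "body": {"plan": [{"translation": [0,0,0],"rotation": [0,0,0]},{"translation": [0,0,0],"rotation": [0,0,0]},{"translation": [0,0,0],"rotation": [0,0,0]},{"translation": [0,0,0],"rotation": [0,0,0]},{"translation": [0,0,0],"rotation": [0,0,0]},{"translation": [0,0,0],"rotation": [0,0,0]}], "hand": 1}}

```text
time: 40.05
position: [0.6194, -0.2226, 0.0139]
ee_rot: [0.998, 0.056, 0.001, 0.001]
ft_force: [-0.8, 3.1, 11.6]
gripper_width: 0.0618
```

{"method": "arm_command", "body": {"plan": [{"translation": [0,0,-0.15],"rotation": [0,0,0]},{"translation": [0,0,-0.4],"rotation": [0,0,0]},{"translation": [0,0,-0.65],"rotation": [0,0,0]},{"translation": [0,0,-0.9],"rotation": [0,0,0]},{"translation": [0,0,-0.9],"rotation": [0,0,0]},{"translation": [0,0,-0.9],"rotation": [0,0,0]},{"translation": [0,0,-0.9],"rotation": [0,0,0]},{"translation": [0,0,-0.9],"rotation": [0,0,0]}]}}

```text
time: 40.85
position: [0.6177, -0.222, 0.1911]
ee_rot: [0.998, 0.056, -0.001, 0.001]
ft_force: [0.1, 0.3, -3.3]
gripper_width: 0.0618
```

```bash
python3 -c "
from h import *
F=[]
for i in range(4): d=get_image('top'); F.append(round(state()['ft_force'][2],1))
print(F); cv2.imwrite('pics/t8.png',d['image'])
plan([(.451,-.380,.19,-83.5)])
print('spares');plan([(.46,-.05,.19,-83.5),(.46,.1,.19,-83.5),(.469,.393,.19,-83.5)])"
```

```text
[np.float64(-3.5), np.float64(-3.0), np.float64(-3.1), np.float64(-3.3)]
t 41.0 pos [ 0.6182 -0.2224  0.1919] jawyaw -83.6 tilt 0.1 F [-0.91 -0.01 -3.34] T [-0.02  0.13  0.  ] w 0.0614 j7 -0.82
   [-0.919, 0.689, 0.01] rz -0.001 rows 5
spares
t 41.0 pos [ 0.6182 -0.2224  0.1919] jawyaw -83.6 tilt 0.1 F [-0.91 -0.01 -3.34] T [-0.02  0.13  0.  ] w 0.0614 j7 -0.82
   [-0.689, -0.945, 0.01] rz -0.001 rows 5
   [0.085, -0.745, 0.0] rz -0.000 rows 4
   [0.105, -0.725, 0.0] rz -0.000 rows 3
   [0.105, -0.725, 0.0] rz -0.000 rows 3
```

Heavy (3.2 N), so F is charged and goes to the spares tray, passing in front of the column.

```bash
python3 -c "
from h import *
plan([(.48,-.09,.19,-70),(.47,.08,.19,-60),(.53,.24,.19,-50),(.587,.372,.19,-45)])"
```

```text
t 41.0 pos [ 0.6182 -0.2224  0.1919] jawyaw -83.6 tilt 0.1 F [-0.91 -0.01 -3.34] T [-0.02  0.13  0.  ] w 0.0614 j7 -0.82
   [-0.612, -0.735, 0.01] rz -0.151 rows 4
   [0.244, -0.816, 0.0] rz -0.111 rows 4
   [0.66, -0.543, 0.0] rz -0.111 rows 4
   [0.643, -0.322, 0.0] rz -0.056 rows 3
```

{"method": "arm_command", "body": {"plan": [{"translation": [-0.612,-0.735,0.01],"rotation": [0,0,-0.151]},{"translation": [-0.612,-0.735,0.01],"rotation": [0,0,-0.151]},{"translation": [-0.612,-0.735,0.01],"rotation": [0,0,-0.151]},{"translation": [-0.612,-0.735,0.01],"rotation": [0,0,-0.151]},{"translation": [-0.612,-0.735,0.01],"rotation": [0,0,-0.151]},{"translation": [-0.612,-0.735,0.01],"rotation": [0,0,-0.151]}]}}

```text
time: 41.65
position: [0.4804, -0.0885, 0.1906]
ee_rot: [0.984, 0.176, 0.001, 0.0]
ft_force: [0.9, -0.7, -2.4]
gripper_width: 0.0618
```

{"method": "arm_command", "body": {"plan": [{"translation": [0.244,-0.816,0],"rotation": [0,0,-0.111]},{"translation": [0.244,-0.816,0],"rotation": [0,0,-0.111]},{"translation": [0.244,-0.816,0],"rotation": [0,0,-0.111]},{"translation": [0.244,-0.816,0],"rotation": [0,0,-0.111]},{"translation": [0.244,-0.816,0],"rotation": [0,0,-0.111]},{"translation": [0.244,-0.816,0],"rotation": [0,0,-0.111]}]}}

```text
time: 42.25
position: [0.4711, 0.0788, 0.1898]
ee_rot: [0.966, 0.258, 0.0, 0.002]
ft_force: [0.6, -0.6, -2.4]
gripper_width: 0.0618
```

{"method": "arm_command", "body": {"plan": [{"translation": [0.66,-0.543,0],"rotation": [0,0,-0.111]},{"translation": [0.66,-0.543,0],"rotation": [0,0,-0.111]},{"translation": [0.66,-0.543,0],"rotation": [0,0,-0.111]},{"translation": [0.66,-0.543,0],"rotation": [0,0,-0.111]},{"translation": [0.66,-0.543,0],"rotation": [0,0,-0.111]},{"translation": [0.66,-0.543,0],"rotation": [0,0,-0.111]}]}}

```text
time: 42.85
position: [0.5311, 0.2377, 0.1892]
ee_rot: [0.94, 0.341, -0.0, 0.002]
ft_force: [-0.2, -0.2, -3.3]
gripper_width: 0.0618
```

```bash
python3 -c "
from h import *
plan([(.587,.372,.19,-45)])"
```

```text
t 42.9 pos [0.5311 0.2377 0.1892] jawyaw -50.1 tilt 0.2 F [-0.22 -0.23 -3.31] T [-0.11  0.13  0.01] w 0.0618 j7 -1.16
   [0.645, -0.336, -0.004] rz -0.057 rows 3
```

{"method": "arm_command", "body": {"plan": [{"translation": [0.645,-0.336,0],"rotation": [0,0,-0.057]},{"translation": [0.645,-0.336,0],"rotation": [0,0,-0.057]},{"translation": [0.645,-0.336,0],"rotation": [0,0,-0.057]},{"translation": [0.645,-0.336,0],"rotation": [0,0,-0.057]},{"translation": [0.645,-0.336,0],"rotation": [0,0,-0.057]}]}}

```text
time: 43.35
position: [0.5867, 0.3726, 0.189]
ee_rot: [0.924, 0.383, -0.0, 0.002]
ft_force: [-0.0, -1.1, -3.9]
gripper_width: 0.0616
```

{"method": "arm_command", "body": {"plan": [{"translation": [0,0,0.2],"rotation": [0,0,0]},{"translation": [0,0,0.45],"rotation": [0,0,0]},{"translation": [0,0,0.65],"rotation": [0,0,0]},{"translation": [0,0,0.78],"rotation": [0,0,0]},{"translation": [0,0,0.81],"rotation": [0,0,0]},{"translation": [0,0,0.83],"rotation": [0,0,0]},{"translation": [0,0,0.84],"rotation": [0,0,0]}]}}

```text
time: 44.05
position: [0.5871, 0.3736, 0.0231]
ee_rot: [0.924, 0.383, 0.001, 0.001]
ft_force: [0.4, -0.7, -2.0]
gripper_width: 0.0617
```

{"method": "arm_command", "body": {"plan": [{"translation": [0,0,0.01],"rotation": [0,0,0]},{"translation": [0,0,0.02],"rotation": [0,0,0]}]}}

```text
time: 44.25
position: [0.5865, 0.3744, 0.0186]
ee_rot: [0.923, 0.384, 0.001, 0.001]
ft_force: [-0.3, -0.2, -3.4]
gripper_width: 0.0614
```

```bash
python3 -c "
from h import *
st()"
```

```text
t 44.2 pos [0.5865 0.3744 0.0186] jawyaw -44.8 tilt 0.1 F [-0.29 -0.22 -3.36] T [-0.03  0.13 -0.04] w 0.0614 j7 -1.07
```

{"method": "arm_command", "body": {"plan": [{"translation": [0,0,0.006],"rotation": [0,0,0]},{"translation": [0,0,0.01],"rotation": [0,0,0]}]}}

```text
time: 44.45
position: [0.5865, 0.3746, 0.0179]
ee_rot: [0.923, 0.384, 0.001, 0.0]
ft_force: [-11.4, -6.4, 33.7]
gripper_width: 0.0618
```

{"method": "arm_command", "body": {"plan": [{"translation": [0,0,0],"rotation": [0,0,0]},{"translation": [0,0,0],"rotation": [0,0,0]},{"translation": [0,0,0],"rotation": [0,0,0]},{"translation": [0,0,0],"rotation": [0,0,0]},{"translation": [0,0,-0.2],"rotation": [0,0,0]},{"translation": [0,0,-0.45],"rotation": [0,0,0]},{"translation": [0,0,-0.7],"rotation": [0,0,0]},{"translation": [0,0,-0.7],"rotation": [0,0,0]},{"translation": [0,0,-0.7],"rotation": [0,0,0]}], "hand": -1}}

```text
time: 45.35
position: [0.5862, 0.3748, 0.1567]
ee_rot: [0.923, 0.384, 0.001, 0.001]
ft_force: [-0.1, -0.9, -0.7]
gripper_width: 0.0937
```

```bash
python3 -c "
from h import *
d=get_image('top'); cv2.imwrite('pics/t9.png',d['image'])
for q in [(178,192),(163,266)]: cart(d,*q); cart(d,*q,thr=140)
plan([(.6165,.1967,.16,-80)])"
```

```text
[176.1 191.8] 197 [0.6165 0.1967] lug 5.2
(178, 192) none
[162.  265.1] 161 [0.4584 0.2252] lug 168.0
(163, 266) none
t 45.4 pos [0.5855 0.3745 0.1553] jawyaw -44.8 tilt 0.1 F [ 0.33 -0.2   0.14] T [-0.06  0.11 -0.02] w 0.0936 j7 -1.14
   [-0.521, 0.737, -0.024] rz 0.391 rows 5
```

{"method": "arm_command", "body": {"plan": [{"translation": [-0.521,0.737,-0.02],"rotation": [0,0,0.391]},{"translation": [-0.521,0.737,-0.02],"rotation": [0,0,0.391]},{"translation": [-0.521,0.737,-0.02],"rotation": [0,0,0.391]},{"translation": [-0.521,0.737,-0.02],"rotation": [0,0,0.391]},{"translation": [-0.521,0.737,-0.02],"rotation": [0,0,0.391]},{"translation": [-0.521,0.737,-0.02],"rotation": [0,0,0.391]},{"translation": [-0.521,0.737,-0.02],"rotation": [0,0,0.391]}]}}

```text
time: 46.1
position: [0.6162, 0.1978, 0.1588]
ee_rot: [0.996, 0.088, -0.0, 0.001]
ft_force: [-0.9, 0.2, -0.2]
gripper_width: 0.094
```

```bash
python3 -c "
from h import *
plan([(.6165,.1967,.013,-80)])"
```

```text
t 46.1 pos [0.6162 0.1978 0.1588] jawyaw -79.9 tilt 0.1 F [-0.88  0.19 -0.21] T [-0.02  0.21  0.04] w 0.0940 j7 -1.42
   [0.001, 0.006, 0.729] rz 0.002 rows 3
```

{"method": "arm_command", "body": {"plan": [{"translation": [0,0.004,0.25],"rotation": [0,0,0]},{"translation": [0,0.004,0.5],"rotation": [0,0,0]},{"translation": [0,0.004,0.725],"rotation": [0,0,0]},{"translation": [0,0.004,0.725],"rotation": [0,0,0]}]}}

```text
time: 46.5
position: [0.6129, 0.1958, 0.0093]
ee_rot: [0.996, 0.088, -0.004, 0.002]
ft_force: [-0.5, 1.6, -0.1]
gripper_width: 0.0936
```

{"method": "arm_command", "body": {"plan": [{"translation": [0,0,0],"rotation": [0,0,0]},{"translation": [0,0,0],"rotation": [0,0,0]},{"translation": [0,0,0],"rotation": [0,0,0]},{"translation": [0,0,0],"rotation": [0,0,0]},{"translation": [0,0,0],"rotation": [0,0,0]},{"translation": [0,0,0],"rotation": [0,0,0]}], "hand": 1}}

```text
time: 47.1
position: [0.6178, 0.1961, 0.0162]
ee_rot: [0.996, 0.087, 0.001, 0.0]
ft_force: [-3.4, 1.1, 11.1]
gripper_width: 0.0615
```

{"method": "arm_command", "body": {"plan": [{"translation": [0,0,-0.15],"rotation": [0,0,0]},{"translation": [0,0,-0.4],"rotation": [0,0,0]},{"translation": [0,0,-0.65],"rotation": [0,0,0]},{"translation": [0,0,-0.9],"rotation": [0,0,0]},{"translation": [0,0,-0.9],"rotation": [0,0,0]},{"translation": [0,0,-0.9],"rotation": [0,0,0]},{"translation": [0,0,-0.9],"rotation": [0,0,0]},{"translation": [0,0,-0.9],"rotation": [0,0,0]}]}}

```text
time: 47.9
position: [0.6162, 0.1957, 0.1935]
ee_rot: [0.996, 0.087, -0.001, 0.001]
ft_force: [0.7, -0.2, -1.3]
gripper_width: 0.0614
```

```bash
python3 -c "
from h import *
F=[]
for i in range(4): d=get_image('top'); F.append(round(state()['ft_force'][2],1))
print(F)
print('spares');plan([(.469,.392,.19,-50)])
print('empt');plan([(.50,.12,.19,-78),(.47,.02,.19,-78),(.47,-.14,.19,-82),(.44,-.28,.19,-90),(.451,-.38,.19,-95)])"
```

```text
[np.float64(-1.6), np.float64(-0.5), np.float64(-0.7), np.float64(-1.2)]
spares
t 48.1 pos [0.6167 0.1956 0.1941] jawyaw -80.1 tilt 0.2 F [ 0.74  0.43 -1.19] T [-0.05  0.13 -0.02] w 0.0616 j7 -1.44
   [-0.279, -0.547, 0.01] rz -0.167 rows 3
   [-0.127, -0.601, 0.01] rz -0.167 rows 3
empt
t 48.1 pos [0.6167 0.1956 0.1941] jawyaw -80.1 tilt 0.2 F [ 0.74  0.43 -1.19] T [-0.05  0.13 -0.02] w 0.0616 j7 -1.44
   [-0.64, 0.271, 0.021] rz -0.023 rows 3
   [-0.251, 0.458, 0.0] rz -0.000 rows 3
   [-0.166, 0.783, 0.0] rz 0.044 rows 4
   [-0.246, 0.672, 0.0] rz 0.089 rows 3
   [0.055, 0.5, 0.0] rz 0.056 rows 3
```

Light (about 1 N), so A is empty and goes to the second slot of the empties tray.

{"method": "arm_command", "body": {"plan": [{"translation": [-0.64,0.27,0.02],"rotation": [0,0,-0.023]},{"translation": [-0.64,0.27,0.02],"rotation": [0,0,-0.023]},{"translation": [-0.64,0.27,0.02],"rotation": [0,0,-0.023]},{"translation": [-0.64,0.27,0.02],"rotation": [0,0,-0.023]},{"translation": [-0.64,0.27,0.02],"rotation": [0,0,-0.023]}]}}

```text
time: 48.6
position: [0.4999, 0.1209, 0.1912]
ee_rot: [0.994, 0.105, 0.001, 0.0]
ft_force: [0.7, 1.4, -0.8]
gripper_width: 0.0616
```

{"method": "arm_command", "body": {"plan": [{"translation": [-0.25,0.458,0],"rotation": [0,0,0]},{"translation": [-0.25,0.458,0],"rotation": [0,0,0]},{"translation": [-0.25,0.458,0],"rotation": [0,0,0]},{"translation": [-0.25,0.458,0],"rotation": [0,0,0]}]}}

```text
time: 49.0
position: [0.4711, 0.0198, 0.1915]
ee_rot: [0.995, 0.104, 0.001, 0.001]
ft_force: [0.3, -0.1, -1.4]
gripper_width: 0.0614
```

{"method": "arm_command", "body": {"plan": [{"translation": [-0.166,0.783,0],"rotation": [0,0,0.044]},{"translation": [-0.166,0.783,0],"rotation": [0,0,0.044]},{"translation": [-0.166,0.783,0],"rotation": [0,0,0.044]},{"translation": [-0.166,0.783,0],"rotation": [0,0,0.044]},{"translation": [-0.166,0.783,0],"rotation": [0,0,0.044]},{"translation": [-0.166,0.783,0],"rotation": [0,0,0.044]}]}}

```text
time: 49.6
position: [0.4714, -0.1385, 0.1912]
ee_rot: [0.997, 0.071, 0.0, 0.002]
ft_force: [0.4, 1.2, -1.7]
gripper_width: 0.0616
```

```bash
python3 -c "
from h import *
plan([(.45,-.26,.19,-90),(.451,-.38,.19,-95)])"
```

```text
t 49.6 pos [ 0.4714 -0.1385  0.1912] jawyaw -81.9 tilt 0.2 F [ 0.4   1.23 -1.69] T [-0.06  0.14  0.01] w 0.0616 j7 -1.05
   [-0.192, 0.586, 0.006] rz 0.090 rows 3
   [0.005, 0.6, 0.0] rz 0.056 rows 3
```

{"method": "arm_command", "body": {"plan": [{"translation": [-0.192,0.586,0],"rotation": [0,0,0.09]},{"translation": [-0.192,0.586,0],"rotation": [0,0,0.09]},{"translation": [-0.192,0.586,0],"rotation": [0,0,0.09]},{"translation": [-0.192,0.586,0],"rotation": [0,0,0.09]},{"translation": [-0.192,0.586,0],"rotation": [0,0,0.09]}]}}

```text
time: 50.1
position: [0.4498, -0.2598, 0.1914]
ee_rot: [1.0, 0.0, 0.0, 0.001]
ft_force: [0.1, 0.4, -1.5]
gripper_width: 0.062
```

{"method": "arm_command", "body": {"plan": [{"translation": [0.005,0.6,0],"rotation": [0,0,0.056]},{"translation": [0.005,0.6,0],"rotation": [0,0,0.056]},{"translation": [0.005,0.6,0],"rotation": [0,0,0.056]},{"translation": [0.005,0.6,0],"rotation": [0,0,0.056]},{"translation": [0.005,0.6,0],"rotation": [0,0,0.056]},{"translation": [0.005,0.6,0],"rotation": [0,0,0.056]}]}}

```text
time: 50.7
position: [0.4512, -0.3787, 0.1916]
ee_rot: [0.999, -0.043, 0.0, 0.0]
ft_force: [-0.1, -0.5, -1.6]
gripper_width: 0.0617
```

```bash
python3 -c "
from h import *
plan([(.451,-.38,.022,-95)])"
```

```text
t 50.7 pos [ 0.4512 -0.3787  0.1916] jawyaw -94.9 tilt 0.1 F [-0.05 -0.54 -1.64] T [-0.02  0.19 -0.02] w 0.0617 j7 -0.66
   [-0.0, 0.006, 0.848] rz 0.001 rows 4
```

{"method": "arm_command", "body": {"plan": [{"translation": [0,0,0.2],"rotation": [0,0,0]},{"translation": [0,0,0.45],"rotation": [0,0,0]},{"translation": [0,0,0.65],"rotation": [0,0,0]},{"translation": [0,0,0.78],"rotation": [0,0,0]},{"translation": [0,0,0.82],"rotation": [0,0,0]},{"translation": [0,0,0.84],"rotation": [0,0,0]},{"translation": [0,0,0.85],"rotation": [0,0,0]}]}}

```text
time: 51.4
position: [0.4511, -0.3812, 0.0228]
ee_rot: [0.999, -0.044, 0.001, 0.001]
ft_force: [-0.8, -0.8, -0.9]
gripper_width: 0.0616
```

{"method": "arm_command", "body": {"plan": [{"translation": [0,0,0.006],"rotation": [0,0,0]},{"translation": [0,0,0.012],"rotation": [0,0,0]}]}}

```text
time: 51.6
position: [0.4508, -0.3815, 0.0204]
ee_rot: [0.999, -0.044, 0.001, 0.001]
ft_force: [-0.8, 0.9, -1.4]
gripper_width: 0.0614
```

```bash
python3 -c "
from h import *
st()"
```

```text
t 51.6 pos [ 0.4508 -0.3815  0.0204] jawyaw -95.0 tilt 0.2 F [-0.8   0.9  -1.39] T [-0.01  0.14 -0.  ] w 0.0614 j7 -0.49
```

{"method": "arm_command", "body": {"plan": [{"translation": [0,0,0.006],"rotation": [0,0,0]},{"translation": [0,0,0.009],"rotation": [0,0,0]}]}}

```text
time: 51.8
position: [0.451, -0.3817, 0.0199]
ee_rot: [0.999, -0.044, 0.002, 0.001]
ft_force: [-8.0, 12.7, 49.4]
gripper_width: 0.0616
```

{"method": "arm_command", "body": {"plan": [{"translation": [0,0,0],"rotation": [0,0,0]},{"translation": [0,0,0],"rotation": [0,0,0]},{"translation": [0,0,0],"rotation": [0,0,0]},{"translation": [0,0,0],"rotation": [0,0,0]},{"translation": [0,0,-0.2],"rotation": [0,0,0]},{"translation": [0,0,-0.45],"rotation": [0,0,0]},{"translation": [0,0,-0.7],"rotation": [0,0,0]},{"translation": [0,0,-0.7],"rotation": [0,0,0]},{"translation": [0,0,-0.7],"rotation": [0,0,0]}], "hand": -1}}

```text
time: 52.7
position: [0.4506, -0.3811, 0.1584]
ee_rot: [0.999, -0.044, 0.001, 0.001]
ft_force: [-0.2, -0.1, -0.5]
gripper_width: 0.094
```

```bash
python3 -c "
from h import *
d=get_image('top'); cv2.imwrite('pics/t10.png',d['image'])
cart(d,163,266); cart(d,163,266,thr=130)
plan([(.47,-.22,.16,-85),(.47,-.06,.16,-75),(.47,.1,.16,-65),(.457,.2257,.16,-55)])"
```

```text
[161.1 266.5] 159 [0.4554 0.227 ] lug 168.3
[161.4 266.6] 209 [0.4551 0.2265] lug 170.0
t 52.8 pos [ 0.45   -0.3806  0.1573] jawyaw -95.0 tilt 0.1 F [ 1.04 -0.18 -0.77] T [-0.    0.21  0.  ] w 0.0939 j7 -0.62
   [0.029, -0.809, -0.014] rz -0.112 rows 4
   [0.07, -0.797, 0.0] rz -0.111 rows 4
   [0.207, -0.773, 0.0] rz -0.111 rows 4
   [0.207, -0.597, 0.0] rz -0.111 rows 3
```

View pics/t10.png

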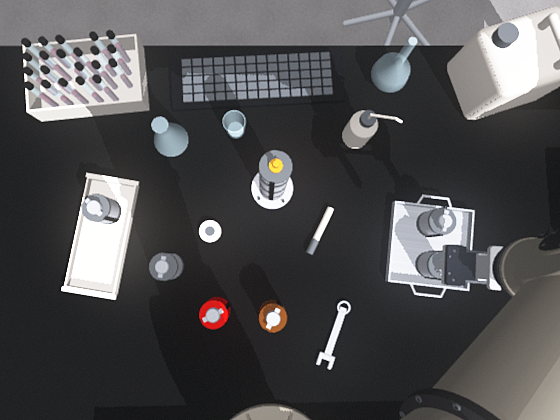

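The top view shows one spare in its tray at (100,208), two empties in theirs at (440,222) and (432,264), and the column complete at (273,178). Only can B remains, at (165,266).

{"method": "arm_command", "body": {"plan": [{"translation": [0.029,-0.809,-0.01],"rotation": [0,0,-0.112]},{"translation": [0.029,-0.809,-0.01],"rotation": [0,0,-0.112]},{"translation": [0.029,-0.809,-0.01],"rotation": [0,0,-0.112]},{"translation": [0.029,-0.809,-0.01],"rotation": [0,0,-0.112]},{"translation": [0.029,-0.809,-0.01],"rotation": [0,0,-0.112]},{"translation": [0.029,-0.809,-0.01],"rotation": [0,0,-0.112]}]}}

```text
time: 53.35
position: [0.4696, -0.2206, 0.1587]
ee_rot: [0.999, 0.044, -0.0, 0.001]
ft_force: [-0.3, 0.0, -0.2]
gripper_width: 0.0939
```

{"method": "arm_command", "body": {"plan": [{"translation": [0.07,-0.797,0],"rotation": [0,0,-0.111]},{"translation": [0.07,-0.797,0],"rotation": [0,0,-0.111]},{"translation": [0.07,-0.797,0],"rotation": [0,0,-0.111]},{"translation": [0.07,-0.797,0],"rotation": [0,0,-0.111]},{"translation": [0.07,-0.797,0],"rotation": [0,0,-0.111]},{"translation": [0.07,-0.797,0],"rotation": [0,0,-0.111]}]}}

```text
time: 53.95
position: [0.47, -0.0623, 0.159]
ee_rot: [0.992, 0.13, 0.0, 0.001]
ft_force: [0.3, -0.3, 0.2]
gripper_width: 0.0942
```

{"method": "arm_command", "body": {"plan": [{"translation": [0.207,-0.773,0],"rotation": [0,0,-0.111]},{"translation": [0.207,-0.773,0],"rotation": [0,0,-0.111]},{"translation": [0.207,-0.773,0],"rotation": [0,0,-0.111]},{"translation": [0.207,-0.773,0],"rotation": [0,0,-0.111]},{"translation": [0.207,-0.773,0],"rotation": [0,0,-0.111]},{"translation": [0.207,-0.773,0],"rotation": [0,0,-0.111]}]}}

```text
time: 54.55
position: [0.4704, 0.0969, 0.1586]
ee_rot: [0.977, 0.215, 0.0, 0.001]
ft_force: [0.1, 0.7, 0.7]
gripper_width: 0.094
```

```bash
python3 -c "
from h import *
plan([(.4555,.2264,.16,-55)])"
```

```text
t 54.5 pos [0.4704 0.0969 0.1586] jawyaw -65.2 tilt 0.2 F [0.12 0.74 0.72] T [-0.08  0.13 -0.  ] w 0.0940 j7 -1.28
   [0.204, -0.619, -0.007] rz -0.113 rows 3
```

{"method": "arm_command", "body": {"plan": [{"translation": [0.204,-0.619,0],"rotation": [0,0,-0.113]},{"translation": [0.204,-0.619,0],"rotation": [0,0,-0.113]},{"translation": [0.204,-0.619,0],"rotation": [0,0,-0.113]},{"translation": [0.204,-0.619,0],"rotation": [0,0,-0.113]},{"translation": [0.204,-0.619,0],"rotation": [0,0,-0.113]},{"translation": [0.204,-0.619,0],"rotation": [0,0,-0.113]}]}}

```text
time: 55.15
position: [0.4554, 0.2266, 0.1585]
ee_rot: [0.954, 0.3, 0.0, 0.001]
ft_force: [-0.3, 0.5, -0.7]
gripper_width: 0.094
```

{"method": "arm_command", "body": {"plan": [{"translation": [0,0,0.25],"rotation": [0,0,0]},{"translation": [0,0,0.5],"rotation": [0,0,0]},{"translation": [0,0,0.72],"rotation": [0,0,0]},{"translation": [0,0,0.72],"rotation": [0,0,0]}]}}

```text
time: 55.55
position: [0.4527, 0.2249, 0.0108]
ee_rot: [0.954, 0.301, -0.003, 0.003]
ft_force: [0.3, -0.2, 1.4]
gripper_width: 0.0944
```

{"method": "arm_command", "body": {"plan": [{"translation": [0,0,0],"rotation": [0,0,0]},{"translation": [0,0,0],"rotation": [0,0,0]},{"translation": [0,0,0],"rotation": [0,0,0]},{"translation": [0,0,0],"rotation": [0,0,0]},{"translation": [0,0,0],"rotation": [0,0,0]},{"translation": [0,0,0],"rotation": [0,0,0]}], "hand": 1}}

```text
time: 56.15
position: [0.4555, 0.2295, 0.0156]
ee_rot: [0.953, 0.302, 0.001, 0.0]
ft_force: [-3.1, -1.2, 17.1]
gripper_width: 0.0618
```

{"method": "arm_command", "body": {"plan": [{"translation": [0,0,-0.15],"rotation": [0,0,0]},{"translation": [0,0,-0.4],"rotation": [0,0,0]},{"translation": [0,0,-0.65],"rotation": [0,0,0]},{"translation": [0,0,-0.8],"rotation": [0,0,0]},{"translation": [0,0,-0.8],"rotation": [0,0,0]},{"translation": [0,0,-0.8],"rotation": [0,0,0]},{"translation": [0,0,-0.8],"rotation": [0,0,0]},{"translation": [0,0,-0.8],"rotation": [0,0,0]}]}}

```text
time: 56.95
position: [0.454, 0.2285, 0.1733]
ee_rot: [0.953, 0.302, -0.001, 0.002]
ft_force: [0.3, -0.2, -3.3]
gripper_width: 0.0615
```

```bash
python3 -c "
from h import *
F=[]
for i in range(4): d=get_image('top'); F.append(round(state()['ft_force'][2],1))
print(F)
plan([(.469,.392,.17,-50)])"
```

```text
[np.float64(-2.7), np.float64(-2.9), np.float64(-3.5), np.float64(-3.2)]
t 57.1 pos [0.4545 0.2287 0.1739] jawyaw -54.9 tilt 0.2 F [ 0.52 -0.04 -3.17] T [-0.08  0.11 -0.02] w 0.0614 j7 -1.34
   [0.529, -0.626, 0.02] rz -0.054 rows 4
```

Heavy (3.1 N), so B is charged and goes to the second spares slot.

{"method": "arm_command", "body": {"plan": [{"translation": [0.529,-0.626,0],"rotation": [0,0,-0.054]},{"translation": [0.529,-0.626,0],"rotation": [0,0,-0.054]},{"translation": [0.529,-0.626,0],"rotation": [0,0,-0.054]},{"translation": [0.529,-0.626,0],"rotation": [0,0,-0.054]},{"translation": [0.529,-0.626,0],"rotation": [0,0,-0.054]},{"translation": [0.529,-0.626,0],"rotation": [0,0,-0.054]},{"translation": [0.529,-0.626,0],"rotation": [0,0,-0.054]}]}}

```text
time: 57.85
position: [0.4693, 0.3909, 0.1741]
ee_rot: [0.94, 0.341, -0.0, 0.001]
ft_force: [0.1, -0.5, -2.5]
gripper_width: 0.0618
```

{"method": "arm_command", "body": {"plan": [{"translation": [0,0,0.2],"rotation": [0,0,0]},{"translation": [0,0,0.4],"rotation": [0,0,0]},{"translation": [0,0,0.6],"rotation": [0,0,0]},{"translation": [0,0,0.69],"rotation": [0,0,0]},{"translation": [0,0,0.73],"rotation": [0,0,0]},{"translation": [0,0,0.75],"rotation": [0,0,0]},{"translation": [0,0,0.755],"rotation": [0,0,0]}]}}

```text
time: 58.55
position: [0.4698, 0.3921, 0.024]
ee_rot: [0.94, 0.342, 0.001, 0.001]
ft_force: [0.5, 0.5, -2.1]
gripper_width: 0.0618
```

```bash
python3 -c "
from h import *
st()"
```

```text
t 58.5 pos [0.4698 0.3921 0.024 ] jawyaw -50.0 tilt 0.1 F [ 0.5   0.5  -2.09] T [-0.04  0.11  0.  ] w 0.0618 j7 -1.23
```

{"method": "arm_command", "body": {"plan": [{"translation": [0,0,0.005],"rotation": [0,0,0]},{"translation": [0,0,0.01],"rotation": [0,0,0]}]}}

```text
time: 58.75
position: [0.4696, 0.3926, 0.022]
ee_rot: [0.94, 0.342, 0.001, 0.001]
ft_force: [0.7, -0.0, -2.1]
gripper_width: 0.0615
```

```bash
python3 -c "
from h import *
st()"
```

```text
t 58.8 pos [0.4696 0.3926 0.022 ] jawyaw -50.0 tilt 0.1 F [ 0.73 -0.03 -2.09] T [ 0.01  0.1  -0.03] w 0.0615 j7 -1.23
```

Grip offset was about 0.0156, so the can should touch near 0.0196. I'll lower to contact and release.

{"method": "arm_command", "body": {"plan": [{"translation": [0,0,0.006],"rotation": [0,0,0]},{"translation": [0,0,0.012],"rotation": [0,0,0]},{"translation": [0,0,0.014],"rotation": [0,0,0]}]}}

```text
time: 59.05
position: [0.4694, 0.3924, 0.0197]
ee_rot: [0.94, 0.342, 0.0, 0.0]
ft_force: [-8.1, -4.7, 27.3]
gripper_width: 0.0618
```

{"method": "arm_command", "body": {"plan": [{"translation": [0,0,0],"rotation": [0,0,0]},{"translation": [0,0,0],"rotation": [0,0,0]},{"translation": [0,0,0],"rotation": [0,0,0]},{"translation": [0,0,0],"rotation": [0,0,0]},{"translation": [0,0,-0.2],"rotation": [0,0,0]},{"translation": [0,0,-0.45],"rotation": [0,0,0]},{"translation": [0,0,-0.7],"rotation": [0,0,0]},{"translation": [0,0,-0.9],"rotation": [0,0,0]},{"translation": [0,0,-0.9],"rotation": [0,0,0]}], "hand": -1}}

```text
time: 59.95
position: [0.4713, 0.3938, 0.2036]
ee_rot: [0.94, 0.342, 0.003, -0.001]
ft_force: [1.1, -0.2, 0.4]
gripper_width: 0.094
```

```bash
python3 -c "
from h import *
st()
a=get_image('top')['image'];b=get_image('side')['image']
f=lambda i:cv2.resize(i,(400,560),interpolation=cv2.INTER_AREA)
c=np.zeros((600,800,3),np.uint8); c[:300,:400]=cv2.resize(a,(400,300)); c[:300,400:]=cv2.resize(b,(400,300)); c[300:,:300]=cv2.resize(b[100:230,280:370],(300,300)); c[300:,300:600]=cv2.resize(a[140:220,235:315],(300,300)); c[300:,600:]=cv2.resize(a[165:305,60:145],(200,300))
cv2.imwrite('pics/f.png',c)"
```

```text
t 60.0 pos [0.4713 0.3938 0.2036] jawyaw -50.0 tilt 0.4 F [ 1.15 -0.2   0.43] T [-0.03  0.07  0.01] w 0.0940 j7 -1.38
```

View pics/f.png

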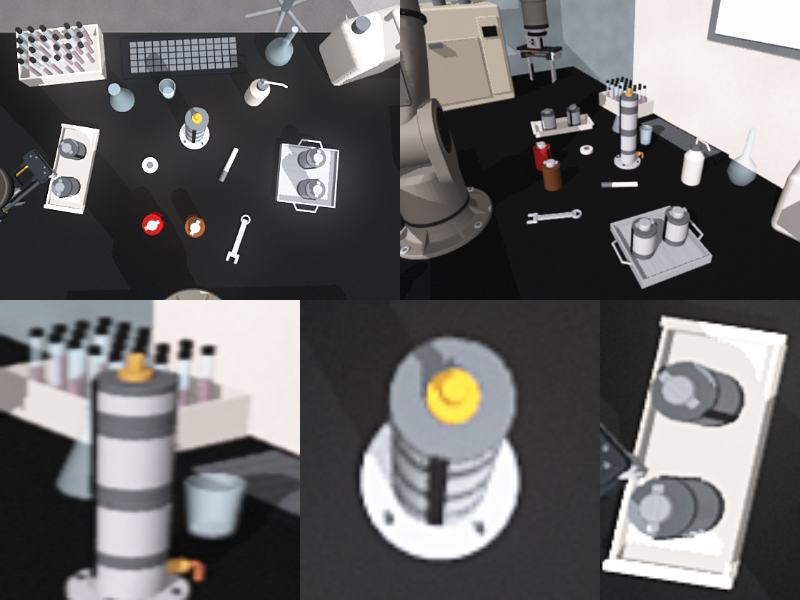

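The final picture shows the column's black ridges in one straight line, two carts upright in each tray, and all the glassware in place. I'm handing in.

```bash
python3 -c "
from rig import *
print(close_job())"
```

```text
the job is handed in; nothing more can be done
None
```

The job is done and handed in at about 60 s of the 210 s allowed; no verdict came back.

**What I did:** I unlocked the head and set it aside. Two charged cartridges went onto the foot and locked, and the head locked back on top. All six cartridges were present: four lifted heavy (about 3.1–3.7 N) and two light (about 1–1.6 N). The two charged ones left over stand in the spares tray and both empties in the empties tray.

**Last checks:**
- **Joints:** each one sat at the expected height, and I turned it clockwise until I felt its stop (0.5–0.9 N m). Each resisted a short upward pull, though the head's was the weakest at 6 N.
- **Final pictures:** the black ridges run in one line down the column. Two cartridges stand upright in each tray, and the flask, wash bottle, beaker and look-alikes are where they started.

**What disagreed:**
- **Finger tips:** they sit about 25 mm behind the reported tool point. My first grip on the head only caught its rim, with about 30 N on the fingers. I opened, went lower and regripped cleanly.
- **Head turn:** it went about 8° further than its original locked angle before the stop. I put this down to 2° of play at each of the three joints plus a little slip, as the ridges still line up.
- **Contact force:** setting the second empty down peaked at 49 N at the wrist, through the held can, against a wrist limit of 120 N.

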